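# Erect the presentation case and pack the model houses

## Robot

A 7-joint arm with a two-finger parallel gripper is mounted at the origin on the work surface. World frame = base frame: x ahead of the robot, y to its left, z up, the work surface at z = 0. Lengths are in m, angles in degrees, forces in N, time in s.
With the tool pointing down it reaches from about 0.4 to 0.9 m from the base axis. Payload 5.5 kg.
Tool frame: the origin (TCP) lies on the centre line of the jaws, within the pads' length; the fingertips stand ctrl.tcp_to_tips ahead of it and the grasp point (between the pads) is the TCP (ctrl.tcp_to_tips is the distance from the TCP to the fingertips, in m); z points along the fingers, x is the direction in which the jaws open and shut, and the axes are right-handed (so a half turn about z gives the same grasp; the last joint's range is limited). The gripper opens to 85 mm and grips with 20 to 120 N. Pads are 22 mm wide; open, the fingers measure 114 mm over their backs; the gripper's body (76 mm by 85 mm) begins 54 mm behind the grasp point. The pads swing forward as they close: fully open they stand 13 mm farther back than shut.
Start: joints at [89.049, 28.699, -24.465, 88.831, 12.651, 65.22, -12.049], TCP at [0.18, -0.625, 0.25] pointing down, gripper open.
Joint ranges: [-164.97, 164.97], [-17.58, 116.51], [-87.97, 89.64], [11.32, 138.91], [-80.73, 260.73], [10.89, 115.49], [-147.41, 147.41]. Speed limits (degrees/s): [147.25, 147.25, 180, 180, 180, 180, 180].

## Interface

Orientations are given as [roll, pitch, yaw] about the fixed x, y, z axes, in that order (R = Rz(yaw) Ry(pitch) Rx(roll)).
In Python, from bench import monitor, viewer, order, ctrl gives the robot as it stands. The module is installed in compiled form; this text tells all that it offers.
- The arm moves only by the tool play_rows, never from a script. Its argument "moves" is a list of rows, each a list of 3 entries, a list of its own where there are three numbers: the shift along the tool's x, y, z normalised to -1 to 1, where 1 is 20 cm, then the turn, a rotation vector about the tool's x, y, z normalised to -1 to 1, where 1 is 360 degrees, then the opening, from 0 (shut) to 1 (fully open). In form: [[[dx, dy, dz], [ax, ay, az], hand], ...]. A call has exactly 5 rows; each row is the pose to reach, as a shift and turn from the pose commanded when the call began, along the tool's axes at that moment, turning the shorter way round; what a row does not reach only later rows make up. A row lasts 1/8 s, in which the tool goes at most 62.5 mm and 10.7 degrees, less where a joint would pass 70% of its speed; a pose out of reach is approached as far as the arm can. A call with a number of a shift or a turn outside -1 to 1 is refused whole. A call with a gripper value outside its range is refused whole. The fingers move at their own pace and stop on an object; "newtons" is the grip in N (left out, the last holds). Time passes only in rows, so rows that repeat a pose let the fingers close, or fill a call up. It gives the time, the measured TCP pose, the force and the opening at its end, in the units of the state.
- monitor.sense(): the state, without advancing time (a new reading comes with each control period).
- viewer.snapshot(name): name is "scene" or "side" or "wrist"; returns (picture, depth): 384x512x3 uint8, blue, green, red; 384x512 float32, m along the optical axis (not along the pixel's ray), 0 where there is no reading.
- viewer.camera_info(name): a dict with "fx", "fy", "cx", "cy" (pixels), "R" (3x3) and "t" (3): a world point X has camera coordinates R X + t; the wrist camera has in their place "mount" (4x4, takes a point from camera to tool coordinates, whose origin is the TCP and whose axes are the tool frame's). Camera axes: x right, y down, z forward; pixel columns grow to the right and rows downward; lengths in m; the calibration is good to about 2 mm. A picture is of the moment at which its call begins: read the wrist's pose just before it. camera_info takes no time and is no camera call.
- order.hand_in(): hands the job in, once; it reports no verdict.
The state is a dict: "time_s": time; "q": joint angles; "dq": joint speeds; "joint_torque": joint torques, N m; "ee_pos": TCP position; "tcp_rot": TCP orientation; "force": force on the tool from outside, world axes, zero at the start; "ft_torque": the same for the moment, N m; "width": opening from 0.0 (shut) to 1.0 (fully open).
Only numpy, scipy, OpenCV 4.12 (cv2) and the standard library are available. Lean on these libraries where they do the work, as an engineer would, in place of code of your own. Each camera call takes 0.05 s, during which the arm holds its last target. There are 200 camera calls.

## Task

Pack the model houses for the client visit: raise all four walls of the flat cardboard case upright by their orange tabs, and only then hold the green corner-press button fully down for two full seconds and let it go. Next stand every model house that is there upright on the floor inside the case, and last slide the red transport lock fully home to its end stop. The walls must still stand upright at the end; leave everything else on the desk where it is.

Things in the scene. Friction and masses are not known exactly. Their poses are not given: they have to be found in the camera images.
- case_floor (a point): Centre of the top face of the case's cardboard floor, 130 mm (x) by 210 mm (y), on a fixed plywood block, 30 mm above the table; z up; turned by up to 0.2 rad. Four cardboard walls, 5 mm thick, 45 mm high when raised, hinge along the four edges of this face at floor height. Each wall's inner face meets its hinge line: the inside is the full 130 x 210 mm.
- wall_far (a joint): Angle of the cardboard wall (206 mm long, 45 mm high) on the side of the case farthest from the robot at zero yaw (+x of case_floor): 0 = lying flat outwards, 1.57 = upright, stop at 1.65. It starts partly up. Its crease is stiff (about 0.04 N m): it stays at whatever angle it is left. A pinched tab tends to end about 0.1 rad short of the arc the fingers follow. Walls pass one another freely.
- wall_far_tab (a point): Pinch point on that wall's orange tab: 34 mm wide (along the hinge, point y), 5 mm thick, 36 mm long (point x, hinge to tip), in the wall's plane at the middle of its free edge, open on both sides. Mid-thickness, 69 mm from the hinge line, 24 mm past the wall's edge, 2.5 mm behind the inner face. Gripped from above across its width, the tab swivels between fingers that follow the arc.
- wall_left (a joint): Angle of the cardboard wall (126 mm long, 45 mm high) on the +y side of case_floor: 0 = lying flat outwards, 1.57 = upright, stop at 1.65. It starts partly up. Its crease is stiff (about 0.04 N m): it stays at whatever angle it is left. A pinched tab tends to end about 0.1 rad short of the arc the fingers follow. Walls pass one another freely.
- wall_left_tab (a point): Pinch point on that wall's orange tab: 34 mm wide (along the hinge, point y), 5 mm thick, 36 mm long (point x, hinge to tip), in the wall's plane at the middle of its free edge, open on both sides. Mid-thickness, 69 mm from the hinge line, 24 mm past the wall's edge, 2.5 mm behind the inner face. Gripped from above across its width, the tab swivels between fingers that follow the arc.
- wall_near (a joint): Angle of the cardboard wall (206 mm long, 45 mm high) on the -x side of case_floor, towards the robot: 0 = lying flat outwards, 1.57 = upright, stop at 1.65. It starts partly up. Its crease is stiff (about 0.04 N m): it stays at whatever angle it is left. A pinched tab tends to end about 0.1 rad short of the arc the fingers follow. Walls pass one another freely.
- wall_near_tab (a point): Pinch point on that wall's orange tab: 34 mm wide (along the hinge, point y), 5 mm thick, 36 mm long (point x, hinge to tip), in the wall's plane at the middle of its free edge, open on both sides. Mid-thickness, 69 mm from the hinge line, 24 mm past the wall's edge, 2.5 mm behind the inner face. Gripped from above across its width, the tab swivels between fingers that follow the arc.
- wall_right (a joint): Angle of the cardboard wall (126 mm long, 45 mm high) on the -y side of case_floor: 0 = lying flat outwards, 1.57 = upright, stop at 1.65. It starts partly up. Its crease is stiff (about 0.04 N m): it stays at whatever angle it is left. A pinched tab tends to end about 0.1 rad short of the arc the fingers follow. Walls pass one another freely.
- wall_right_tab (a point): Pinch point on that wall's orange tab: 34 mm wide (along the hinge, point y), 5 mm thick, 36 mm long (point x, hinge to tip), in the wall's plane at the middle of its free edge, open on both sides. Mid-thickness, 69 mm from the hinge line, 24 mm past the wall's edge, 2.5 mm behind the inner face. Gripped from above across its width, the tab swivels between fingers that follow the arc.
- house_gable_center (a point): Model house, loose, about 180 g, grey pitched roof with the ridge along its y, and a grey plinth: centre, 46 mm above its underside. Total height about 92 mm. Plinth 56 (x) by 58 (y) by 8 mm; white body above it 48 mm (x) by 52 mm (y), from 8 to 72 mm up; eaves overhang it by 2 to 4 mm. Grip across the 48 mm (its x) near half height. May be absent (two or three are there).
- house_flat_center (a point): Model house, loose, about 180 g, flat pale wood roof with a small white block on top, and a pale wood plinth: centre, 46 mm above its underside. Total height about 92 mm. Plinth 56 (x) by 58 (y) by 8 mm; white body above it 48 mm (x) by 52 mm (y), from 8 to 72 mm up; eaves overhang it by 2 to 4 mm. Grip across the 48 mm (its x) near half height. May be absent (two or three are there).
- house_round_center (a point): Model house, loose, about 180 g, flat green roof with a small round turret, and a green plinth: centre, 46 mm above its underside. Total height about 92 mm. Plinth 56 (x) by 58 (y) by 8 mm; white body above it 48 mm (x) by 52 mm (y), from 8 to 72 mm up; eaves overhang it by 2 to 4 mm. Grip across the 48 mm (its x) near half height. May be absent (two or three are there).
- jog_top (a point): Centre of the top of the green corner-press push button (36 mm across) on a grey fixed box with a yellow plate; the button's top stands about 64 mm above the table. z is up; press straight down.
- jog (a joint): Button travel in m: 0 released, 0.008 fully down (5 N); counts as pressed beyond 0.005. Springs back when let go.
- lock_top (a point): Centre of the top of the red grip of the transport lock, a slide on a fixed aluminium track; grip 28 mm (point x) by 20 mm (point y) by 40 mm high, its top 54 mm above the table, the track's top 14 mm above the table. It slides along its point +y, roughly towards the case, to the end stop. Friction about 2 N; it stays where it is left.
- lock (a joint): Travel of the lock grip in m: 0 = open end, 0.090 = locked end stop.
- glue: White glue bottle, upright, 44 mm across, 110 mm high (origin at its underside). Leave it alone.
- marker: Green marker pen, 130 mm long, lying (origin on its underside). Leave it alone.
- mug: Blue mug, 80 mm across, 90 mm high (origin at its underside). Leave it alone.
- tape: Yellow roll of tape, 90 mm across, 20 mm high (origin at its underside). Leave it alone.
- sanding_block: Cork sanding block 70 x 45 x 30 mm (origin at its underside). Leave it alone.
- ruler: Wooden ruler 300 x 30 x 4 mm, lying flat (origin at its underside). Leave it alone.
- offcut: White board offcut 100 x 70 x 5 mm, lying flat (origin at its underside). Leave it alone.
Mind the look-alikes: they are no part of the job. Leave any purple look-alike of the part that bears house_gable_center alone. Leave any purple look-alike of the part that bears house_flat_center alone.

How it is judged (in metres and radians):
On the way, in this order (a step that is already met when the one before it is completed fails the run):
1. all four case walls stand upright (value of joint wall_far between 1.36 and 1.75 rad and value of joint wall_left between 1.36 and 1.75 rad and value of joint wall_near between 1.36 and 1.75 rad and value of joint wall_right between 1.36 and 1.75 rad), for 0.3 s.
2. the corner-press button is held down for two seconds (value of joint jog above 0.005 m), for 1.8 s.
3. the button is let go (value of joint jog below 0.0015 m), for 0.2 s.
4. every house that is there stands on the case floor, inside the walls, let go (x of house_gable_center in the frame of case_floor between -0.05 and 0.05 m and y of house_gable_center in the frame of case_floor between -0.092 and 0.092 m and z of house_gable_center in the frame of case_floor between 0.04 and 0.054 m and angle between each of house_gable_center, house_flat_center, house_round_center's own z axis and vertical below 0.15 rad and x of house_flat_center in the frame of case_floor between -0.05 and 0.05 m and y of house_flat_center in the frame of case_floor between -0.092 and 0.092 m and z of house_flat_center in the frame of case_floor between 0.04 and 0.054 m and x of house_round_center in the frame of case_floor between -0.05 and 0.05 m and y of house_round_center in the frame of case_floor between -0.092 and 0.092 m and z of house_round_center in the frame of case_floor between 0.04 and 0.054 m and contact force between each of house_gable, house_flat, house_round and the fingers below 0.1 N), for 0.3 s.
5. the transport lock is at its end stop (value of joint lock above 0.085 m), for 0.2 s.
At the end, for the whole second after the job is handed in: All four walls stand within 12 degrees of upright, every house present stands upright (within about 8 degrees) and at rest on the case floor inside the walls, the lock is within 5 mm of its end stop, and the button is up (all of step 1 and x of house_gable_center in the frame of case_floor between -0.05 and 0.05 m and y of house_gable_center in the frame of case_floor between -0.092 and 0.092 m and z of house_gable_center in the frame of case_floor between 0.04 and 0.054 m and angle between each of house_gable_center, house_flat_center, house_round_center's own z axis and vertical below 0.15 rad and x of house_flat_center in the frame of case_floor between -0.05 and 0.05 m and y of house_flat_center in the frame of case_floor between -0.092 and 0.092 m and z of house_flat_center in the frame of case_floor between 0.04 and 0.054 m and x of house_round_center in the frame of case_floor between -0.05 and 0.05 m and y of house_round_center in the frame of case_floor between -0.092 and 0.092 m and z of house_round_center in the frame of case_floor between 0.04 and 0.054 m and value of joint lock above 0.085 m and value of joint jog below 0.0015 m and linear speed of each of house_gable, house_flat, house_round below 0.02 m/s); the robot touches nothing.
It fails at once if the corner press runs while a wall is not upright (value of joint jog above 0.005 m and value of joint any of wall_far, wall_left, wall_near, wall_right below 1.3 rad).
It fails at once if another thing on the desk is shoved aside (by more than 30 mm) (distance of any of glue, marker, mug, tape, sanding_block, ruler, offcut from where it was at the start of the episode above 0.03 m).
Of house_gable, house_flat, house_round only 2 to 3 are there at a start; the rules pass over those that are not, and their reading is None.
At some moment in a run one of house_gable, house_flat, house_round may be knocked a few centimetres aside while the robot is not near it.
It also fails if it takes over 200 s, if anything falls off the work surface, if the arm or the gripper's body presses on something with over 40 N, if the wrist force passes 120 N, or if a joint passes its speed limit or range.

## Working session

There is one attempt and no reset: what is moved stays moved. The work goes in short steps, Python scripts to look and compute and a tool call to move; the robot and the scene stay as the last step left them, time stands still between calls to the robot, and variables do not carry over. Pictures are saved under pics/ and viewed, about 12 in all and at most 16, crops included, and the job is handed in when it is done.

Besides the shell and the picture viewer there is one more tool, called in YAML: its name, and indented under it one key for each argument. play_rows: Moves the arm, as the interface text tells. Scaled input: -1 to 1 covers 20 cm each way for a shift and 360 degrees each way for a turn. Its arguments: {"type":"object","properties":{"moves":{"type":"array","items":{"type":"array"}},"newtons":{"type":"number"}},"required":["moves"]}

```bash
mkdir -p pics
python3 - <<'E'
from bench import monitor, viewer, order, ctrl
import cv2,numpy as np
print(monitor.sense(), ctrl.tcp_to_tips)
for n in ("scene","side"):
    p,d=viewer.snapshot(n); cv2.imwrite(f"pics/{n}0.png",p); np.savez(f"pics/{n}0.npz",p=p,d=d)
    print(n,viewer.camera_info(n))
print(viewer.camera_info("wrist"))
a=cv2.imread("pics/scene0.png");
E
```

```text
{'time_s': 0.0, 'q': array([ 89.04759854,  28.75421976, -24.45199024,  88.89076224,
        12.65121906,  65.22009152, -12.05032591]), 'dq': array([-0.04548961, -0.0299694 ,  0.04151211,  0.13146837, -0.01168346,
        0.00088414,  0.02469351]), 'joint_torque': array([-5.60735789e-04, -5.69516587e+01, -5.81647888e+00, -2.80939919e+01,
        1.07608672e-02,  1.20443033e-02, -3.38051294e-06]), 'ee_pos': array([ 0.17928051, -0.62410853,  0.24925788]), 'tcp_rot': array([-1.79996971e+02,  1.11658400e-01, -7.39664295e+01]), 'force': array([ 0.31541966, -0.09091219, -0.18997702]), 'ft_torque': array([-0.0265827 , -0.06814636, -0.01790132]), 'width': 1.001078261229018} 0.019
scene {'fx': 451.35661678002174, 'fy': 451.35661678002174, 'cx': 250.62972755111704, 'cy': 192.64776195244335, 'R': array([[-0.11812301,  0.99299673, -0.00210963],
       [ 0.67241562,  0.07842428, -0.73600738],
       [-0.73068748, -0.08835796, -0.67697022]]), 't': array([-0.08141136, -0.33207131,  1.90073915])}
side {'fx': 383.6952827642906, 'fy': 383.6952827642906, 'cx': 249.2008608163637, 'cy': 189.86333575680368, 'R': array([[-0.70189596, -0.71222261,  0.00900037],
       [-0.45117959,  0.43478912, -0.77935576],
       [ 0.55116153, -0.55108744, -0.62651704]]), 't': array([0.44722812, 0.23782234, 1.41255954])}
{'fx': 291.3321331294658, 'fy': 291.3321331294658, 'cx': 256.4619807294835, 'cy': 195.5069107550215, 'mount': array([[ 9.99999538e-01, -7.48117220e-04, -6.03013824e-04,
        -8.10037444e-04],
       [ 8.85400765e-04,  9.61223558e-01,  2.75768903e-01,
        -7.16122922e-02],
       [ 3.73323628e-04, -2.75769309e-01,  9.61223777e-01,
        -1.22832971e-01],
       [ 0.00000000e+00,  0.00000000e+00,  0.00000000e+00,
         1.00000000e+00]])}
```

View pics/scene0.png

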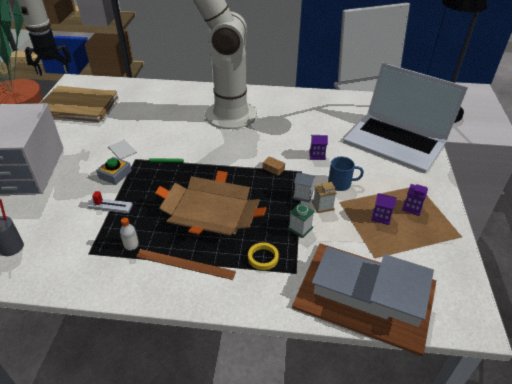

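View pics/side0.png

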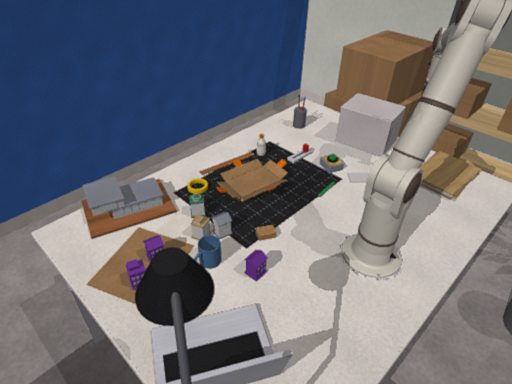

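Scene: the case is at about (213,205), with orange tabs at (221,178), (163,192), (260,212) and (196,229). The houses are gable (304,187), flat (325,197) and round (302,218). The button is at (113,163) and the lock at (98,197). The purple look-alikes stay where they are.

```bash
cat > h.py <<'E'
from bench import monitor, viewer, order, ctrl
import cv2,numpy as np
from scipy.spatial.transform import Rotation as R
def cloud(name,save=None):
    s=monitor.sense(); p,d=viewer.snapshot(name); c=viewer.camera_info(name)
    v,u=np.mgrid[:384,:512]; C=np.stack([(u-c['cx'])/c['fx']*d,(v-c['cy'])/c['fy']*d,d],-1)
    if name=='wrist':
        M=c['mount']; T=C@M[:3,:3].T+M[:3,3]
        W=T@R.from_euler('xyz',s['tcp_rot'],degrees=True).as_matrix().T+s['ee_pos']
    else: W=(C-c['t'])@c['R']
    W[d==0]=np.nan
    if save: cv2.imwrite(f'pics/{save}.png',p); np.savez(f'pics/{save}.npz',p=p,W=W)
    return p,W
COL={'orange':((4,170,120),(14,255,255)),'red':((0,190,80),(3,255,255)),'green':((45,120,40),(85,255,255)),'yellow':((22,150,90),(35,255,255)),'purple':((125,100,40),(160,255,255)),'blue':((95,100,40),(115,255,255))}
def blobs(p,W,col,amin=12,roi=None):
    m=cv2.inRange(cv2.cvtColor(p,cv2.COLOR_BGR2HSV),*map(np.array,COL[col])) if isinstance(col,str) else col
    n,l,st,ce=cv2.connectedComponentsWithStats(m); out=[]
    for i in range(1,n):
        if st[i,4]<amin: continue
        w=W[l==i]; w=w[~np.isnan(w[:,0])]
        if len(w): out.append((ce[i].round(0),st[i,4],np.median(w,0).round(3),w.min(0).round(3),w.max(0).round(3)))
    return out
E
python3 - <<'E'
from h import *
for n in('scene','side'):
    p,W=cloud(n,n+'1')
    for c in COL:
        for b in blobs(p,W,c):
            if abs(b[2][1])<.8 and .2<b[2][0]<1: print(n,c,*b)
    if n=='scene':
        m=((W[...,2]>.07)&(W[...,2]<.12)&(W[...,0]>.3)&(W[...,0]<.9)&(abs(W[...,1])<.6)).astype(np.uint8)
        for b in blobs(p,W,m): print('tall',*b)
        m=((W[...,2]>.02)&(W[...,2]<.12)&(W[...,0]>.3)&(W[...,0]<.9)&(abs(W[...,1])<.6)).astype(np.uint8)
        for b in blobs(p,W,m): print('any',*b)
        cv2.imwrite('pics/sc1.png',cv2.resize(p[120:285,70:360],None,fx=2.75,fy=2.75,interpolation=cv2.INTER_CUBIC))
E
```

```text
scene orange [221. 176.] 96 [0.477 0.039 0.063] [0.459 0.02  0.051] [0.496 0.055 0.077]
scene orange [162. 192.] 95 [ 0.568 -0.138  0.057] [ 0.547 -0.154  0.048] [ 0.588 -0.122  0.07 ]
scene orange [259. 211.] 64 [0.619 0.183 0.056] [0.603 0.166 0.047] [0.636 0.2   0.064]
scene orange [125. 220.] 33 [ 0.754 -0.191  0.108] [ 0.741 -0.204  0.097] [ 0.762 -0.184  0.113]
scene orange [196. 229.] 63 [0.715 0.002 0.054] [ 0.694 -0.014  0.044] [0.732 0.019 0.064]
scene red [ 97. 197.] 56 [ 0.602 -0.344  0.047] [ 0.59  -0.356  0.021] [ 0.616 -0.34   0.06 ]
scene green [112. 162.] 70 [ 0.444 -0.349  0.062] [ 0.424 -0.367  0.048] [ 0.457 -0.336  0.068]
scene green [166. 160.] 98 [ 0.347 -0.191  0.009] [ 0.338 -0.251 -0.001] [ 0.357 -0.131  0.015]
scene green [302. 209.] 23 [0.627 0.312 0.09 ] [0.621 0.303 0.087] [0.635 0.321 0.093]
scene green [302. 214.] 53 [0.632 0.314 0.075] [0.613 0.28  0.072] [0.658 0.343 0.079]
scene yellow [263. 255.] 413 [0.761 0.208 0.017] [ 0.691  0.164 -0.006] [0.802 0.252 0.025]
scene purple [318. 147.] 318 [0.26  0.359 0.057] [ 0.231  0.334 -0.   ] [0.273 0.387 0.
[... 2609 characters left out ...]
.43  -0.341  0.061] [ 0.416 -0.356  0.049] [ 0.446 -0.324  0.069]
side green [326. 188.] 62 [ 0.343 -0.185  0.012] [ 0.333 -0.249 -0.003] [ 0.358 -0.128  0.02 ]
side yellow [334. 162.] 16 [ 0.413 -0.338  0.042] [ 0.402 -0.365  0.036] [ 0.431 -0.319  0.046]
side yellow [197. 186.] 205 [0.747 0.213 0.017] [ 0.634  0.164 -0.001] [0.794 0.299 0.089]
side purple [153. 246.] 276 [0.527 0.582 0.079] [0.052 0.522 0.002] [0.629 0.811 0.581]
side purple [255. 264.] 433 [0.228 0.382 0.067] [ 0.207  0.335 -0.001] [0.263 0.394 0.097]
side purple [135. 271.] 344 [0.473 0.686 0.077] [0.066 0.647 0.001] [0.536 0.836 0.546]
side blue [209. 251.] 618 [0.383 0.449 0.057] [0.018 0.401 0.004] [0.431 0.75  0.558]
```

View pics/sc1.png

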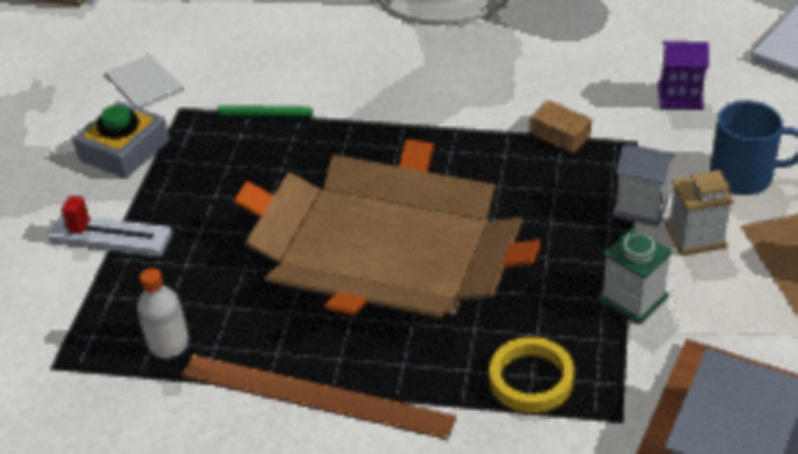

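The crop shows the case with its four walls partly raised, all three houses (pixels (643,180), (700,210), (635,275)), the button at (118,120) and the lock grip at (75,213). I'll move over the desk for wrist views.

play_rows:
  moves:
    - [[-0.15,-0.15,-0.04],[0,0,0],1]
    - [[-0.3,-0.3,-0.08],[0,0,0],1]
    - [[-0.45,-0.45,-0.11],[0,0,0],1]
    - [[-0.6,-0.6,-0.15],[0,0,0],1]
    - [[-0.75,-0.75,-0.19],[0,0,0],1]
  newtons: 20

```text
time_s: 0.82
ee_pos: [0.2828, -0.4377, 0.2885]
tcp_rot: [180.0, 0.0, -74.0]
force: [0.8, 0.5, -0.3]
width: 1.001
```

play_rows:
  moves:
    - [[-0.2,-0.2,-0.04],[0,0,0],1]
    - [[-0.4,-0.4,-0.08],[0,0,0],1]
    - [[-0.6,-0.6,-0.15],[0,0,0],1]
    - [[-0.75,-0.75,-0.19],[0,0,0],1]
    - [[-0.75,-0.75,-0.19],[0,0,0],1]

```text
time_s: 1.45
ee_pos: [0.3872, -0.2502, 0.3274]
tcp_rot: [-179.9, -0.1, -73.6]
force: [-0.4, -1.2, -0.4]
width: 1.001
```

Run:
```python
from h import *
p,W=cloud('wrist','w1')
for c in ('red','green','yellow'):
    for b in blobs(p,W,c,40): print(c,*b)
print(monitor.sense()['ee_pos'],monitor.sense()['tcp_rot'])
```

```text
red [378.  29.] 591 [ 0.593 -0.345  0.053] [ 0.581 -0.357  0.017] [ 0.608 -0.338  0.056]
green [339. 152.] 615 [ 0.438 -0.349  0.063] [ 0.419 -0.372  0.049] [ 0.455 -0.333  0.065]
green [210. 176.] 725 [ 0.345 -0.187  0.012] [ 0.332 -0.252 -0.   ] [ 0.355 -0.124  0.015]
yellow [334. 149.] 1011 [ 0.442 -0.345  0.04 ] [ 0.395 -0.391  0.037] [ 0.48  -0.311  0.052]
[ 0.3857356  -0.25234612  0.32673505] [-1.79996564e+02 -7.26482595e-02 -7.37536073e+01]
```

View pics/w1.png

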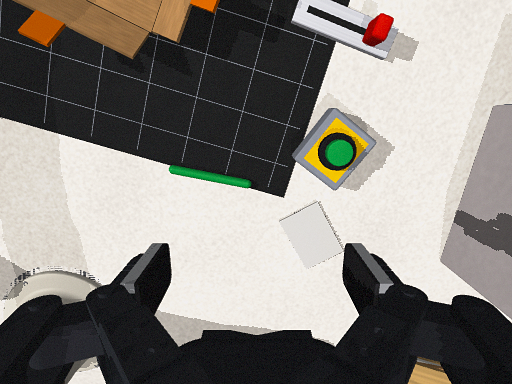

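play_rows:
  moves:
    - [[-0.15,-0.15,-0.04],[0,0,0],1]
    - [[-0.3,-0.3,-0.08],[0,0,0],1]
    - [[-0.45,-0.45,-0.11],[0,0,0],1]
    - [[-0.6,-0.6,-0.15],[0,0,0],1]
    - [[-0.75,-0.75,-0.19],[0,0,0],1]

```text
time_s: 2.12
ee_pos: [0.4879, -0.0689, 0.364]
tcp_rot: [179.9, -0.0, -74.2]
force: [0.6, -0.2, 1.0]
width: 0.999
```

play_rows:
  moves:
    - [[-0.2,-0.2,-0.04],[0,0,0],1]
    - [[-0.4,-0.4,-0.08],[0,0,0],1]
    - [[-0.6,-0.6,-0.15],[0,0,0],1]
    - [[-0.75,-0.75,-0.19],[0,0,0],1]
    - [[-0.75,-0.75,-0.19],[0,0,0],1]

```text
time_s: 2.75
ee_pos: [0.5912, 0.1202, 0.4016]
tcp_rot: [180.0, 0.2, -73.8]
force: [-0.5, -0.2, -0.0]
width: 0.998
```

Run:
```python
from h import *
p,W=cloud('wrist','w2')
for b in blobs(p,W,'orange',60): print(*b)
m=((W[...,2]>.065)&(W[...,2]<.12)).astype(np.uint8)
for b in blobs(p,W,m,200): print('tall',*b)
print(monitor.sense()['ee_pos'],monitor.sense()['tcp_rot'])
```

```text
[103.  18.] 2490 [0.728 0.407 0.012] [0.689 0.354 0.008] [0.761 0.501 0.016]
[369.  49.] 3439 [ 0.805 -0.005  0.003] [ 0.767 -0.161  0.   ] [0.84  0.136 0.006]
[352. 101.] 551 [0.716 0.005 0.055] [ 0.696 -0.014  0.045] [0.734 0.024 0.064]
[503. 116.] 250 [ 0.749 -0.185  0.108] [ 0.741 -0.199  0.094] [ 0.761 -0.179  0.111]
[223. 130.] 493 [0.619 0.186 0.056] [0.6   0.167 0.046] [0.638 0.205 0.064]
[282. 235.] 389 [0.477 0.043 0.064] [0.46  0.024 0.053] [0.493 0.062 0.075]
tall [137. 101.] 1454 [0.625 0.312 0.076] [0.587 0.278 0.07 ] [0.66  0.352 0.094]
tall [489. 115.] 878 [ 0.748 -0.183  0.08 ] [ 0.73  -0.205  0.065] [ 0.771 -0.169  0.111]
tall [ 79. 160.] 1362 [0.517 0.382 0.076] [0.479 0.35  0.065] [0.547 0.421 0.094]
tall [117. 197.] 1264 [0.476 0.318 0.082] [0.435 0.285 0.066] [0.502 0.353 0.093]
tall [ 33. 220.] 1458 [0.393 0.446 0.08 ] [0.353 0.402 0.065] [0.434 0.508 0.091]
tall [ 71. 297.] 251 [0.262 0.372 0.075] [0.25  0.347 0.065] [0.27  0.396 0.083]
[0.59084397 0.1177409  0.40117573] [ 1.79912355e+02  5.02918518e-02 -7.38985013e+01]
```

View pics/w2.png

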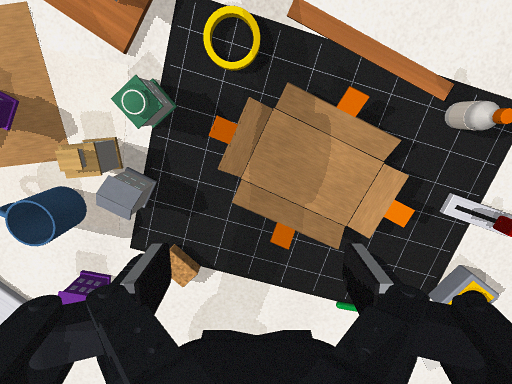

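The wrist views are sharp. In w1 the button is at (340,152) and the lock grip at (378,29). In w2 the case is at about (315,165) and the houses are at (137,101) green, (85,157) wood and (125,193) grey. Next I'll compute exact poses and plan rows.

```bash
cat >> h.py <<'E'
import json,os
YAW=np.radians(-9.0); C0=np.array([.594,.0245]); EX=np.array([np.cos(YAW),np.sin(YAW)]); EY=np.array([-EX[1],EX[0]])
class Plan:
    def __init__(s,pos,yaw): s.p=np.array(pos,float); s.y=yaw; s.rows=[]
    @classmethod
    def load(c): d=json.load(open('cmd.json')); return c(d[:3],d[3])
    def go(s,pos,yaw,hand,n=None):
        p0,y0=(s.rows[-1][0],s.rows[-1][1]) if s.rows else (s.p,s.y)
        pos=np.array(pos,float)
        if n is None: n=int(max(1,np.ceil(np.linalg.norm(pos-p0)/.045),np.ceil(abs(yaw-y0)/8)))
        for i in range(1,n+1): s.rows.append((p0+(pos-p0)*i/n,y0+(yaw-y0)*i/n,hand))
    def out(s):
        while len(s.rows)%5: s.rows.append(s.rows[-1])
        for k in range(0,len(s.rows),5):
            M=R.from_euler('xyz',[180,0,s.y],degrees=True).as_matrix(); L=[]
            for p,y,h in s.rows[k:k+5]:
                d=np.round(M.T@(p-s.p)/.2,3)+0.; a=round(-(y-s.y)/360,4)+0.
                L.append([d.tolist(),[0,0,a],h])
            s.p=s.p+M@np.array(L[-1][0])*.2; s.y=s.y-L[-1][1][2]*360
            print(json.dumps(L))
        json.dump([*s.p,s.y],open('cmd.json','w')); print('end',s.p.round(4),round(s.y,2))
def tab(side,phi):
    d,h={'near':(-EX,.065),'far':(EX,.065),'left':(EY,.105),'right':(-EY,.105)}[side]
    r=h+.069*np.cos(phi)+.0025*np.sin(phi)
    return np.array([*(C0+d*r),.03+.069*np.sin(phi)-.0025*np.cos(phi)])
def raise_wall(P,side,phi0,yaw):
    a=tab(side,phi0); up=a+[0,0,.07]
    P.go(up,yaw,.65); P.go(a,yaw,.65,3); P.go(a,yaw,0,4)
    while len(P.rows)%5: P.go(a,yaw,0,1)
    for f in np.linspace(phi0,1.67,9)[1:]: P.go(tab(side,f),yaw,0,1)
    P.go(tab(side,1.67),yaw,0,2)
    e=tab(side,1.67); P.go(e,yaw,.65,3); P.go(e+[0,0,.06],yaw,.65,2)
E
python3 - <<'E'
from h import *
for n in('w2','scene1'):
    z=np.load(f'pics/{n}.npz'); p,W=z['p'],z['W']
    for nm,c in dict(gable=(.48,.318),flat=(.517,.382),round=(.625,.313)).items():
        m=(W[...,2]>.066)&(np.hypot(W[...,0]-c[0],W[...,1]-c[1])<.048)
        r=cv2.minAreaRect(W[m][:,:2].astype(np.float32)*1000); print(n,nm,np.round(r[0]),np.round(r[1]),round(r[2],1), m.sum())
z=np.load('pics/w2.npz'); p,W=z['p'],z['W']
print('right',cv2.cvtColor(p,cv2.COLOR_BGR2HSV)[214,398],W[214,398])
z=np.load('pics/w1.npz'); p,W=z['p'],z['W']
m=(W[...,2]>.008)&(W[...,2]<.02)&(W[...,0]>.5)&(W[...,1]<-.2)&(W[...,1]>-.42)
r=cv2.minAreaRect(W[m][:,:2].astype(np.float32)*1000); print('track',r)
m=(W[...,2]>.05)&(W[...,2]<.06)&(W[...,0]>.55)&(W[...,1]<-.2)&(W[...,1]>-.42)
print('grip',cv2.minAreaRect(W[m][:,:2].astype(np.float32)*1000), np.median(W[m],0))
m=(W[...,2]>.06)&(W[...,2]<.07)&(np.hypot(W[...,0]-.44,W[...,1]+.35)<.03); print('btn',W[m].mean(0))
P=Plan([.5914,.1171,.402],-74); raise_wall(P,'near',.57,-99); P.out()
E
```

```text
w2 gable [472. 328.] [80. 59.] 75.1 1310
w2 flat [509. 378.] [65. 70.] 21.5 1378
w2 round [624. 315.] [56. 52.] 55.8 1454
scene1 gable [472. 327.] [83. 62.] 74.7 230
scene1 flat [513. 384.] [57. 58.] 19.3 241
scene1 round [622. 313.] [60. 58.] 59.3 262
right [ 15 255 240] [ 0.56664306 -0.1346397   0.05788931]
track ((597.725341796875, -311.5565185546875), (140.0065155029297, 40.474273681640625), 86.90824127197266)
grip ((595.3800048828125, -348.34307861328125), (19.779033660888672, 27.74344253540039), 85.99282836914062) [ 0.5950075  -0.3476876   0.05340751]
btn [ 0.43731998 -0.34967702  0.06290448]
[[[0.027, 0.097, 0.191], [0, 0, 0.0099], 0.65], [[0.053, 0.194, 0.381], [0, 0, 0.0198], 0.65], [[0.08, 0.291, 0.572], [0, 0, 0.0298], 0.65], [[0.106, 0.388, 0.762], [0, 0, 0.0397], 0.65], [[0.133, 0.485, 0.953], [0, 0, 0.0496], 0.65]]
[[[0.055, 0.084, 0.191], [0, 0, 0.0099], 0.65], [[0.11, 0.169, 0.381], [0, 0, 0.0198], 0.65], [[0.11, 0.169, 0.498], [0, 0, 0.0198], 0.65], [[0.11, 0.169, 0.615], [0, 0, 0.0198], 0.65], [[0.11, 0.169, 0.731], [0, 0, 0.0198], 0.65]]
[[[0.0, 0.0, 0.0], [0, 0, 0.0], 0], [[0.0, 0.0, 0.0], [0, 0, 0.0], 0], [[0.0, 0.0, 0.0], [0, 0, 0.0], 0], [[0.0, 0.0, 0.0], [0, 0, 0.0], 0], [[0.0, 0.0, 0.0], [0, 0, 0.0], 0]]
[[[0.0, -0.027, -0.039], [0, 0, 0.0], 0], [[0.0, -0.059, -0.074], [0, 0, 0.0], 0], [[0.0, -0.096, -0.104], [0, 0, 0.0], 0], [[0.0, -0.136, -0.129], [0, 0, 0.0], 0], [[0.0, -0.179, -0.148], [0, 0, 0.0], 0]]
[[[0.0, -0.046, -0.013], [0, 0, 0.0], 0], [[0.0, -0.093, -0.02], [0, 0, 0.0], 0], [[0.0, -0.14, -0.021], [0, 0, 0.0], 0], [[0.0, -0.14, -0.021], [0, 0, 0.0], 0], [[0.0, -0.14, -0.021], [0, 0, 0.0], 0]]
[[[0.0, 0.0, 0.0], [0, 0, 0.0], 0.65], [[0.0, 0.0, 0.0], [0, 0, 0.0], 0.65], [[0.0, 0.0, 0.0], [0, 0, 0.0], 0.65], [[0.0, 0.0, -0.15], [0, 0, 0.0], 0.65], [[0.0, 0.0, -0.3], [0, 0, 0.0], 0.65]]
end [0.534  0.0339 0.159 ] -98.98
```

play_rows:
  moves:
    - [[0.027,0.097,0.191],[0,0,0.0099],0.65]
    - [[0.053,0.194,0.381],[0,0,0.0198],0.65]
    - [[0.08,0.291,0.572],[0,0,0.0298],0.65]
    - [[0.106,0.388,0.762],[0,0,0.0397],0.65]
    - [[0.133,0.485,0.953],[0,0,0.0496],0.65]

```text
time_s: 3.42
ee_pos: [0.5035, 0.0614, 0.2101]
tcp_rot: [180.0, -0.1, -92.2]
force: [0.5, 1.1, -0.1]
width: 0.651
```

play_rows:
  moves:
    - [[0.055,0.084,0.191],[0,0,0.0099],0.65]
    - [[0.11,0.169,0.381],[0,0,0.0198],0.65]
    - [[0.11,0.169,0.498],[0,0,0.0198],0.65]
    - [[0.11,0.169,0.615],[0,0,0.0198],0.65]
    - [[0.11,0.169,0.731],[0,0,0.0198],0.65]

```text
time_s: 4.05
ee_pos: [0.4695, 0.041, 0.0644]
tcp_rot: [180.0, -0.1, -99.2]
force: [0.1, 0.3, 0.2]
width: 0.651
```

play_rows:
  moves:
    - [[0.0,0.0,0.0],[0,0,0.0],0]
    - [[0.0,0.0,0.0],[0,0,0.0],0]
    - [[0.0,0.0,0.0],[0,0,0.0],0]
    - [[0.0,0.0,0.0],[0,0,0.0],0]
    - [[0.0,0.0,0.0],[0,0,0.0],0]

```text
time_s: 4.68
ee_pos: [0.4693, 0.042, 0.0657]
tcp_rot: [179.9, -0.2, -99.1]
force: [-1.8, -4.9, -4.1]
width: 0.392
```

play_rows:
  moves:
    - [[0.0,-0.027,-0.039],[0,0,0.0],0]
    - [[0.0,-0.059,-0.074],[0,0,0.0],0]
    - [[0.0,-0.096,-0.104],[0,0,0.0],0]
    - [[0.0,-0.136,-0.129],[0,0,0.0],0]
    - [[0.0,-0.179,-0.148],[0,0,0.0],0]

```text
time_s: 5.3
ee_pos: [0.5034, 0.0366, 0.095]
tcp_rot: [179.8, -0.2, -99.0]
force: [-2.9, -4.2, -6.8]
width: 0.393
```

play_rows:
  moves:
    - [[0.0,-0.046,-0.013],[0,0,0.0],0]
    - [[0.0,-0.093,-0.02],[0,0,0.0],0]
    - [[0.0,-0.14,-0.021],[0,0,0.0],0]
    - [[0.0,-0.14,-0.021],[0,0,0.0],0]
    - [[0.0,-0.14,-0.021],[0,0,0.0],0]

```text
time_s: 5.92
ee_pos: [0.5321, 0.0321, 0.0994]
tcp_rot: [179.9, -0.2, -99.1]
force: [-2.4, -5.2, -2.7]
width: 0.392
```

play_rows:
  moves:
    - [[0.0,0.0,0.0],[0,0,0.0],0.65]
    - [[0.0,0.0,0.0],[0,0,0.0],0.65]
    - [[0.0,0.0,0.0],[0,0,0.0],0.65]
    - [[0.0,0.0,-0.15],[0,0,0.0],0.65]
    - [[0.0,0.0,-0.3],[0,0,0.0],0.65]

```text
time_s: 6.55
ee_pos: [0.533, 0.035, 0.16]
tcp_rot: [180.0, 0.0, -98.9]
force: [-0.3, 0.1, 0.2]
width: 0.653
```

```bash
cat >> h.py <<'E'
COL['orange']=((4,170,100),(17,255,255))
def walls():
    for n in('scene','side'):
        p,W=cloud(n)
        for b in blobs(p,W,'orange'):
            q=b[2][:2]-C0; l=np.array([q@EX,q@EY])
            if b[2][2]<.03 or max(abs(l))>.19: continue
            r=max(abs(l[0])-.065,abs(l[1])-.105); print(n,l.round(3),b[2][2],'phi %.2f'%np.arctan2(b[2][2]-.03,r),b[1])
E
python3 - <<'E'
from h import *
walls()
P=Plan.load(); raise_wall(P,'far',.41,-99); P.out()
E
```

```text
scene [ 0.002 -0.165] 0.057 phi 0.42 89
scene [-0.002  0.159] 0.055 phi 0.43 81
scene [ 0.125 -0.003] 0.056 phi 0.41 74
side [ 0.125 -0.005] 0.056 phi 0.41 59
side [-0.002 -0.163] 0.059 phi 0.47 49
side [-0.068  0.002] 0.096 phi 1.52 49
side [-0.006  0.163] 0.057 phi 0.44 41
[[[0.0, -0.19, 0.034], [0, 0, 0.0], 0.65], [[0.0, -0.38, 0.068], [0, 0, 0.0], 0.65], [[0.0, -0.57, 0.101], [0, 0, 0.0], 0.65], [[0.0, -0.76, 0.135], [0, 0, 0.0], 0.65], [[0.0, -0.95, 0.169], [0, 0, 0.0], 0.65]]
[[[0.0, 0.0, 0.117], [0, 0, 0.0], 0.65], [[0.0, 0.0, 0.233], [0, 0, 0.0], 0.65], [[0.0, 0.0, 0.35], [0, 0, 0.0], 0.65], [[0.0, 0.0, 0.35], [0, 0, 0.0], 0], [[0.0, 0.0, 0.35], [0, 0, 0.0], 0]]
[[[0.0, 0.0, 0.0], [0, 0, 0.0], 0], [[0.0, 0.0, 0.0], [0, 0, 0.0], 0], [[0.0, 0.0, 0.0], [0, 0, 0.0], 0], [[0.0, 0.0, 0.0], [0, 0, 0.0], 0], [[0.0, 0.0, 0.0], [0, 0, 0.0], 0]]
[[[0.0, 0.024, -0.049], [0, 0, 0.0], 0], [[0.0, 0.055, -0.093], [0, 0, 0.0], 0], [[0.0, 0.093, -0.133], [0, 0, 0.0], 0], [[0.0, 0.136, -0.165], [0, 0, 0.0], 0], [[0.0, 0.184, -0.191], [0, 0, 0.0], 0]]
[[[0.0, 0.051, -0.017], [0, 0, 0.0], 0], [[0.0, 0.105, -0.027], [0, 0, 0.0], 0], [[0.0, 0.159, -0.028], [0, 0, 0.0], 0], [[0.0, 0.159, -0.028], [0, 0, 0.0], 0], [[0.0, 0.159, -0.028], [0, 0, 0.0], 0]]
[[[0.0, 0.0, 0.0], [0, 0, 0.0], 0.65], [[0.0, 0.0, 0.0], [0, 0, 0.0], 0.65], [[0.0, 0.0, 0.0], [0, 0, 0.0], 0.65], [[0.0, 0.0, -0.15], [0, 0, 0.0], 0.65], [[0.0, 0.0, -0.3], [0, 0, 0.0], 0.65]]
end [0.6539 0.015  0.159 ] -98.98
```

play_rows:
  moves:
    - [[0.0,-0.19,0.034],[0,0,0.0],0.65]
    - [[0.0,-0.38,0.068],[0,0,0.0],0.65]
    - [[0.0,-0.57,0.101],[0,0,0.0],0.65]
    - [[0.0,-0.76,0.135],[0,0,0.0],0.65]
    - [[0.0,-0.95,0.169],[0,0,0.0],0.65]

```text
time_s: 7.28
ee_pos: [0.7218, 0.0048, 0.1243]
tcp_rot: [180.0, -0.0, -98.9]
force: [0.9, 0.5, -0.3]
width: 0.65
```

play_rows:
  moves:
    - [[0.0,0.0,0.117],[0,0,0.0],0.65]
    - [[0.0,0.0,0.233],[0,0,0.0],0.65]
    - [[0.0,0.0,0.35],[0,0,0.0],0.65]
    - [[0.0,0.0,0.35],[0,0,0.0],0]
    - [[0.0,0.0,0.35],[0,0,0.0],0]

```text
time_s: 7.9
ee_pos: [0.7177, 0.0031, 0.0538]
tcp_rot: [179.7, -0.2, -99.0]
force: [-5.8, -2.0, -4.8]
width: 0.391
```

play_rows:
  moves:
    - [[0.0,0.0,0.0],[0,0,0.0],0]
    - [[0.0,0.0,0.0],[0,0,0.0],0]
    - [[0.0,0.0,0.0],[0,0,0.0],0]
    - [[0.0,0.0,0.0],[0,0,0.0],0]
    - [[0.0,0.0,0.0],[0,0,0.0],0]

```text
time_s: 8.52
ee_pos: [0.7176, 0.0031, 0.0541]
tcp_rot: [179.7, -0.2, -99.0]
force: [-5.0, -2.1, -4.6]
width: 0.391
```

play_rows:
  moves:
    - [[0.0,0.024,-0.049],[0,0,0.0],0]
    - [[0.0,0.055,-0.093],[0,0,0.0],0]
    - [[0.0,0.093,-0.133],[0,0,0.0],0]
    - [[0.0,0.136,-0.165],[0,0,0.0],0]
    - [[0.0,0.184,-0.191],[0,0,0.0],0]

```text
time_s: 9.15
ee_pos: [0.6842, 0.0084, 0.0941]
tcp_rot: [-179.9, -0.1, -99.0]
force: [-0.6, -4.6, -10.4]
width: 0.391
```

play_rows:
  moves:
    - [[0.0,0.051,-0.017],[0,0,0.0],0]
    - [[0.0,0.105,-0.027],[0,0,0.0],0]
    - [[0.0,0.159,-0.028],[0,0,0.0],0]
    - [[0.0,0.159,-0.028],[0,0,0.0],0]
    - [[0.0,0.159,-0.028],[0,0,0.0],0]

```text
time_s: 9.78
ee_pos: [0.6548, 0.013, 0.1017]
tcp_rot: [-179.7, -0.1, -99.1]
force: [-0.3, -6.5, -0.9]
width: 0.39
```

play_rows:
  moves:
    - [[0.0,0.0,0.0],[0,0,0.0],0.65]
    - [[0.0,0.0,0.0],[0,0,0.0],0.65]
    - [[0.0,0.0,0.0],[0,0,0.0],0.65]
    - [[0.0,0.0,-0.15],[0,0,0.0],0.65]
    - [[0.0,0.0,-0.3],[0,0,0.0],0.65]

```text
time_s: 10.4
ee_pos: [0.6528, 0.0163, 0.1598]
tcp_rot: [180.0, 0.0, -98.9]
force: [-0.1, -0.3, -0.3]
width: 0.649
```

Run:
```python
from h import *
walls()
P=Plan.load(); raise_wall(P,'right',.45,-9); P.out()
```

```text
scene [ 0.001 -0.166] 0.058 phi 0.43 100
scene [0.066 0.007] 0.107 phi 1.56 21
scene [0.    0.159] 0.056 phi 0.45 83
side [ 0.064 -0.002] 0.09 phi 1.58 47
side [-0.002 -0.164] 0.061 phi 0.48 55
side [-0.067  0.001] 0.093 phi 1.54 49
side [-0.004  0.163] 0.058 phi 0.45 42
[[[0.07, 0.025, 0.013], [0, 0, -0.0208], 0.65], [[0.14, 0.051, 0.026], [0, 0, -0.0417], 0.65], [[0.21, 0.076, 0.039], [0, 0, -0.0625], 0.65], [[0.28, 0.101, 0.052], [0, 0, -0.0833], 0.65], [[0.35, 0.127, 0.065], [0, 0, -0.1041], 0.65]]
[[[0.041, 0.063, 0.013], [0, 0, -0.0209], 0.65], [[0.081, 0.125, 0.026], [0, 0, -0.0417], 0.65], [[0.121, 0.188, 0.039], [0, 0, -0.0625], 0.65], [[0.161, 0.251, 0.052], [0, 0, -0.0834], 0.65], [[0.202, 0.313, 0.065], [0, 0, -0.1042], 0.65]]
[[[-0.007, 0.074, 0.013], [0, 0, -0.0208], 0.65], [[-0.013, 0.149, 0.026], [0, 0, -0.0417], 0.65], [[-0.013, 0.149, 0.143], [0, 0, -0.0417], 0.65], [[-0.013, 0.149, 0.26], [0, 0, -0.0417], 0.65], [[-0.013, 0.149, 0.376], [0, 0, -0.0417], 0.65]]
[[[0.0, 0.0, 0.0], [0, 0, 0.0], 0], [[0.0, 0.0, 0.0], [0, 0, 0.0], 0], [[0.0, 0.0, 0.0], [0, 0, 0.0], 0], [[0.0, 0.0, 0.0], [0, 0, 0.0], 0], [[0.0, 0.0, 0.0], [0, 0, 0.0], 0]]
[[[0.0, -0.025, -0.046], [0, 0, 0.0], 0], [[0.0, -0.057, -0.088], [0, 0, 0.0], 0], [[0.0, -0.094, -0.125], [0, 0, 0.0], 0], [[0.0, -0.137, -0.156], [0, 0, 0.0], 0], [[0.0, -0.184, -0.18], [0, 0, 0.0], 0]]
[[[0.0, -0.05, -0.016], [0, 0, 0.0], 0], [[0.0, -0.102, -0.025], [0, 0, 0.0], 0], [[0.0, -0.154, -0.026], [0, 0, 0.0], 0], [[0.0, -0.154, -0.026], [0, 0, 0.0], 0], [[0.0, -0.154, -0.026], [0, 0, 0.0], 0]]
[[[0.0, 0.0, 0.0], [0, 0, 0.0], 0.65], [[0.0, 0.0, 0.0], [0, 0, 0.0], 0.65], [[0.0, 0.0, 0.0], [0, 0, 0.0], 0.65], [[0.0, 0.0, -0.15], [0, 0, 0.0], 0.65], [[0.0, 0.0, -0.3], [0, 0, 0.0], 0.65]]
end [ 0.5782 -0.075   0.159 ] -8.98
```

play_rows:
  moves:
    - [[0.07,0.025,0.013],[0,0,-0.0208],0.65]
    - [[0.14,0.051,0.026],[0,0,-0.0417],0.65]
    - [[0.21,0.076,0.039],[0,0,-0.0625],0.65]
    - [[0.28,0.101,0.052],[0,0,-0.0833],0.65]
    - [[0.35,0.127,0.065],[0,0,-0.1041],0.65]

```text
time_s: 11.12
ee_pos: [0.6166, -0.0496, 0.1456]
tcp_rot: [180.0, 0.0, -61.2]
force: [0.3, 0.1, 0.6]
width: 0.654
```

play_rows:
  moves:
    - [[0.041,0.063,0.013],[0,0,-0.0209],0.65]
    - [[0.081,0.125,0.026],[0,0,-0.0417],0.65]
    - [[0.121,0.188,0.039],[0,0,-0.0625],0.65]
    - [[0.161,0.251,0.052],[0,0,-0.0834],0.65]
    - [[0.202,0.313,0.065],[0,0,-0.1042],0.65]

```text
time_s: 11.75
ee_pos: [0.5809, -0.115, 0.1327]
tcp_rot: [-180.0, 0.0, -23.7]
force: [-1.1, -0.1, -0.2]
width: 0.651
```

play_rows:
  moves:
    - [[-0.007,0.074,0.013],[0,0,-0.0208],0.65]
    - [[-0.013,0.149,0.026],[0,0,-0.0417],0.65]
    - [[-0.013,0.149,0.143],[0,0,-0.0417],0.65]
    - [[-0.013,0.149,0.26],[0,0,-0.0417],0.65]
    - [[-0.013,0.149,0.376],[0,0,-0.0417],0.65]

```text
time_s: 12.38
ee_pos: [0.5665, -0.1401, 0.0558]
tcp_rot: [-180.0, 0.1, -8.9]
force: [-0.7, 0.1, -0.6]
width: 0.644
```

play_rows:
  moves:
    - [[0.0,0.0,0.0],[0,0,0.0],0]
    - [[0.0,0.0,0.0],[0,0,0.0],0]
    - [[0.0,0.0,0.0],[0,0,0.0],0]
    - [[0.0,0.0,0.0],[0,0,0.0],0]
    - [[0.0,0.0,0.0],[0,0,0.0],0]

```text
time_s: 13.0
ee_pos: [0.5665, -0.1395, 0.0581]
tcp_rot: [-179.9, 0.0, -8.9]
force: [-0.1, 5.7, -7.1]
width: 0.394
```

play_rows:
  moves:
    - [[0.0,-0.025,-0.046],[0,0,0.0],0]
    - [[0.0,-0.057,-0.088],[0,0,0.0],0]
    - [[0.0,-0.094,-0.125],[0,0,0.0],0]
    - [[0.0,-0.137,-0.156],[0,0,0.0],0]
    - [[0.0,-0.184,-0.18],[0,0,0.0],0]

```text
time_s: 13.62
ee_pos: [0.5719, -0.1059, 0.0944]
tcp_rot: [179.8, 0.1, -9.0]
force: [-3.5, -1.3, -7.2]
width: 0.39
```

play_rows:
  moves:
    - [[0.0,-0.05,-0.016],[0,0,0.0],0]
    - [[0.0,-0.102,-0.025],[0,0,0.0],0]
    - [[0.0,-0.154,-0.026],[0,0,0.0],0]
    - [[0.0,-0.154,-0.026],[0,0,0.0],0]
    - [[0.0,-0.154,-0.026],[0,0,0.0],0]

```text
time_s: 14.25
ee_pos: [0.5768, -0.0753, 0.0998]
tcp_rot: [179.8, 0.1, -9.0]
force: [-5.6, -2.2, -1.5]
width: 0.393
```

play_rows:
  moves:
    - [[0.0,0.0,0.0],[0,0,0.0],0.65]
    - [[0.0,0.0,0.0],[0,0,0.0],0.65]
    - [[0.0,0.0,0.0],[0,0,0.0],0.65]
    - [[0.0,0.0,-0.15],[0,0,0.0],0.65]
    - [[0.0,0.0,-0.3],[0,0,0.0],0.65]

```text
time_s: 14.88
ee_pos: [0.5777, -0.0741, 0.1601]
tcp_rot: [-180.0, -0.0, -8.9]
force: [0.2, -0.3, 0.8]
width: 0.65
```

Run:
```python
from h import *
walls()
P=Plan.load(); p=P.p.copy(); p[:2]=C0+EY*.12; p[2]=.175; P.go(p,-9,.65); raise_wall(P,'left',.44,-9); P.out()
```

```text
scene [-0.061 -0.003] 0.109 phi 1.62 21
scene [ 0.001 -0.105] 0.099 phi 1.58 48
scene [0.066 0.002] 0.108 phi 1.56 32
scene [0.001 0.159] 0.055 phi 0.44 84
side [ 0.064 -0.007] 0.089 phi 1.59 54
side [-0.003 -0.103] 0.096 phi 1.60 43
side [-0.068 -0.001] 0.097 phi 1.53 56
side [-0.003  0.163] 0.058 phi 0.45 41
[[[0.0, -0.221, -0.016], [0, 0, 0.0], 0.65], [[0.0, -0.441, -0.032], [0, 0, 0.0], 0.65], [[0.0, -0.662, -0.048], [0, 0, 0.0], 0.65], [[0.0, -0.883, -0.064], [0, 0, 0.0], 0.65], [[0.0, -1.104, -0.08], [0, 0, 0.0], 0.65]]
[[[0.0, -0.121, 0.12], [0, 0, 0.0], 0.65], [[0.001, -0.242, 0.239], [0, 0, 0.0], 0.65], [[0.001, -0.242, 0.356], [0, 0, 0.0], 0.65], [[0.001, -0.242, 0.473], [0, 0, 0.0], 0.65], [[0.001, -0.242, 0.589], [0, 0, 0.0], 0.65]]
[[[0.0, 0.0, 0.0], [0, 0, 0.0], 0], [[0.0, 0.0, 0.0], [0, 0, 0.0], 0], [[0.0, 0.0, 0.0], [0, 0, 0.0], 0], [[0.0, 0.0, 0.0], [0, 0, 0.0], 0], [[0.0, 0.0, 0.0], [0, 0, 0.0], 0]]
[[[0.0, 0.025, -0.047], [0, 0, 0.0], 0], [[-0.001, 0.056, -0.089], [0, 0, 0.0], 0], [[-0.001, 0.094, -0.127], [0, 0, 0.0], 0], [[-0.001, 0.136, -0.158], [0, 0, 0.0], 0], [[-0.001, 0.184, -0.182], [0, 0, 0.0], 0]]
[[[0.0, 0.05, -0.017], [0, 0, 0.0], 0], [[0.0, 0.102, -0.026], [0, 0, 0.0], 0], [[0.0, 0.155, -0.027], [0, 0, 0.0], 0], [[0.0, 0.155, -0.027], [0, 0, 0.0], 0], [[0.0, 0.155, -0.027], [0, 0, 0.0], 0]]
[[[0.0, 0.0, 0.0], [0, 0, 0.0], 0.65], [[0.0, 0.0, 0.0], [0, 0, 0.0], 0.65], [[0.0, 0.0, 0.0], [0, 0, 0.0], 0.65], [[0.0, 0.0, -0.15], [0, 0, 0.0], 0.65], [[0.0, 0.0, -0.3], [0, 0, 0.0], 0.65]]
end [0.6097 0.124  0.159 ] -8.98
```

play_rows:
  moves:
    - [[0.0,-0.2,-0.016],[0,0,0.0],0.65]
    - [[0.0,-0.4,-0.032],[0,0,0.0],0.65]
    - [[0.0,-0.6,-0.048],[0,0,0.0],0.65]
    - [[0.0,-0.8,-0.064],[0,0,0.0],0.65]
    - [[0.0,-1.0,-0.07],[0,0,0.0],0.65]

```text
time_s: 15.6
ee_pos: [0.6088, 0.1244, 0.173]
tcp_rot: [-180.0, -0.0, -9.0]
force: [0.1, -0.4, 0.5]
width: 0.648
```

play_rows:
  moves:
    - [[0.0,-0.2,0.08],[0,0,0.0],0.65]
    - [[0.001,-0.346,0.22],[0,0,0.0],0.65]
    - [[0.001,-0.346,0.34],[0,0,0.0],0.65]
    - [[0.001,-0.346,0.46],[0,0,0.0],0.65]
    - [[0.001,-0.346,0.579],[0,0,0.0],0.65]

```text
time_s: 16.23
ee_pos: [0.6198, 0.1896, 0.0557]
tcp_rot: [179.9, 0.0, -9.1]
force: [-0.5, -0.6, -0.4]
width: 0.648
```

play_rows:
  moves:
    - [[0.0,0.0,0.0],[0,0,0.0],0]
    - [[0.0,0.0,0.0],[0,0,0.0],0]
    - [[0.0,0.0,0.0],[0,0,0.0],0]
    - [[0.0,0.0,0.0],[0,0,0.0],0]
    - [[0.0,0.0,0.0],[0,0,0.0],0]

```text
time_s: 16.85
ee_pos: [0.6182, 0.1896, 0.057]
tcp_rot: [179.8, 0.1, -9.0]
force: [-4.6, -3.2, -5.1]
width: 0.396
```

play_rows:
  moves:
    - [[0.0,0.025,-0.047],[0,0,0.0],0]
    - [[-0.001,0.056,-0.089],[0,0,0.0],0]
    - [[-0.001,0.094,-0.127],[0,0,0.0],0]
    - [[-0.001,0.136,-0.158],[0,0,0.0],0]
    - [[-0.001,0.184,-0.182],[0,0,0.0],0]

```text
time_s: 17.48
ee_pos: [0.613, 0.1568, 0.0951]
tcp_rot: [-179.8, 0.0, -8.9]
force: [-4.5, 3.2, -5.1]
width: 0.393
```

play_rows:
  moves:
    - [[0.0,0.05,-0.017],[0,0,0.0],0]
    - [[0.0,0.102,-0.026],[0,0,0.0],0]
    - [[0.0,0.155,-0.027],[0,0,0.0],0]
    - [[0.0,0.155,-0.027],[0,0,0.0],0]
    - [[0.0,0.155,-0.027],[0,0,0.0],0]

```text
time_s: 18.1
ee_pos: [0.6086, 0.1274, 0.102]
tcp_rot: [-179.8, -0.1, -8.8]
force: [-7.1, 3.0, 4.5]
width: 0.392
```

play_rows:
  moves:
    - [[0.0,0.0,0.0],[0,0,0.0],0.65]
    - [[0.0,0.0,0.0],[0,0,0.0],0.65]
    - [[0.0,0.0,0.0],[0,0,0.0],0.65]
    - [[0.0,0.0,-0.15],[0,0,0.0],0.65]
    - [[0.0,0.0,-0.3],[0,0,0.0],0.65]

```text
time_s: 18.73
ee_pos: [0.609, 0.1244, 0.1599]
tcp_rot: [-180.0, 0.0, -9.0]
force: [0.9, 0.2, 0.1]
width: 0.646
```

```bash
sed -i 's/\/.045),/\/.038),/' h.py
python3 - <<'E'
from h import *
walls()
P=Plan.load(); B=[.4373,-.3497]
P.go([*(P.p[:2]),.2],-9,0,2); P.go([*B,.16],-9,0); P.go([*B,.086],-9,0,3); P.out()
E
```

```text
scene [-0.061 -0.002] 0.109 phi 1.62 19
scene [-0.008 -0.105] 0.1 phi 1.57 25
scene [-0.002  0.106] 0.099 phi 1.56 46
side [-0.008 -0.103] 0.099 phi 1.60 27
side [-0.067 -0.002] 0.094 phi 1.55 53
side [-0.003  0.106] 0.095 phi 1.55 41
[[[0.0, 0.0, -0.103], [0, 0, 0.0], 0], [[0.0, 0.0, -0.205], [0, 0, 0.0], 0], [[-0.034, 0.177, -0.191], [0, 0, 0.0], 0], [[-0.069, 0.353, -0.176], [0, 0, 0.0], 0], [[-0.103, 0.53, -0.162], [0, 0, 0.0], 0]]
[[[-0.035, 0.177, 0.014], [0, 0, 0.0], 0], [[-0.069, 0.354, 0.028], [0, 0, 0.0], 0], [[-0.103, 0.53, 0.043], [0, 0, 0.0], 0], [[-0.138, 0.707, 0.057], [0, 0, 0.0], 0], [[-0.172, 0.884, 0.071], [0, 0, 0.0], 0]]
[[[-0.034, 0.176, 0.015], [0, 0, 0.0], 0], [[-0.069, 0.353, 0.029], [0, 0, 0.0], 0], [[-0.103, 0.53, 0.043], [0, 0, 0.0], 0], [[-0.138, 0.706, 0.057], [0, 0, 0.0], 0], [[-0.172, 0.883, 0.072], [0, 0, 0.0], 0]]
[[[-0.034, 0.177, 0.014], [0, 0, 0.0], 0], [[-0.034, 0.177, 0.137], [0, 0, 0.0], 0], [[-0.034, 0.177, 0.261], [0, 0, 0.0], 0], [[-0.034, 0.177, 0.384], [0, 0, 0.0], 0], [[-0.034, 0.177, 0.384], [0, 0, 0.0], 0]]
end [ 0.4374 -0.3497  0.086 ] -8.98
```

play_rows:
  moves:
    - [[0.0,0.0,-0.103],[0,0,0.0],0]
    - [[0.0,0.0,-0.205],[0,0,0.0],0]
    - [[-0.034,0.177,-0.191],[0,0,0.0],0]
    - [[-0.069,0.353,-0.176],[0,0,0.0],0]
    - [[-0.103,0.53,-0.162],[0,0,0.0],0]

```text
time_s: 19.45
ee_pos: [0.5717, 0.0222, 0.1925]
tcp_rot: [180.0, -0.0, -8.9]
force: [0.8, -1.3, 0.7]
width: -0.002
```

play_rows:
  moves:
    - [[-0.035,0.177,0.014],[0,0,0.0],0]
    - [[-0.069,0.354,0.028],[0,0,0.0],0]
    - [[-0.103,0.53,0.043],[0,0,0.0],0]
    - [[-0.138,0.707,0.057],[0,0,0.0],0]
    - [[-0.172,0.884,0.071],[0,0,0.0],0]

```text
time_s: 20.08
ee_pos: [0.5103, -0.1475, 0.1783]
tcp_rot: [180.0, -0.0, -9.0]
force: [-0.2, -0.6, -0.4]
width: -0.002
```

play_rows:
  moves:
    - [[-0.034,0.176,0.015],[0,0,0.0],0]
    - [[-0.069,0.353,0.029],[0,0,0.0],0]
    - [[-0.103,0.53,0.043],[0,0,0.0],0]
    - [[-0.138,0.706,0.057],[0,0,0.0],0]
    - [[-0.172,0.883,0.072],[0,0,0.0],0]

```text
time_s: 20.7
ee_pos: [0.4487, -0.3167, 0.1639]
tcp_rot: [180.0, -0.0, -9.0]
force: [-0.4, -0.0, 0.5]
width: 0.0
```

play_rows:
  moves:
    - [[-0.034,0.177,0.014],[0,0,0.0],0]
    - [[-0.034,0.177,0.137],[0,0,0.0],0]
    - [[-0.034,0.177,0.261],[0,0,0.0],0]
    - [[-0.034,0.177,0.384],[0,0,0.0],0]
    - [[-0.034,0.177,0.384],[0,0,0.0],0]

```text
time_s: 21.32
ee_pos: [0.436, -0.3472, 0.0841]
tcp_rot: [-179.9, 0.2, -8.8]
force: [-0.4, -0.1, 0.7]
width: -0.001
```

Run:
```python
from h import *
walls()
p,W=cloud('side','side2'); p2,_=cloud('scene','scene2')
a=cv2.resize(p2[130:270,70:370],(800,373),interpolation=cv2.INTER_CUBIC)
cv2.imwrite('pics/c2.png',a)
```

```text
scene [-0.062 -0.005] 0.109 phi 1.61 20
scene [ 0.    -0.105] 0.099 phi 1.57 50
scene [-0.001  0.106] 0.099 phi 1.56 46
scene [0.066 0.001] 0.108 phi 1.56 31
side [ 0.063 -0.004] 0.094 phi 1.60 54
side [-0.001 -0.104] 0.096 phi 1.59 44
side [-0.067 -0.001] 0.095 phi 1.55 52
side [-0.001  0.107] 0.094 phi 1.54 41
```

View pics/c2.png

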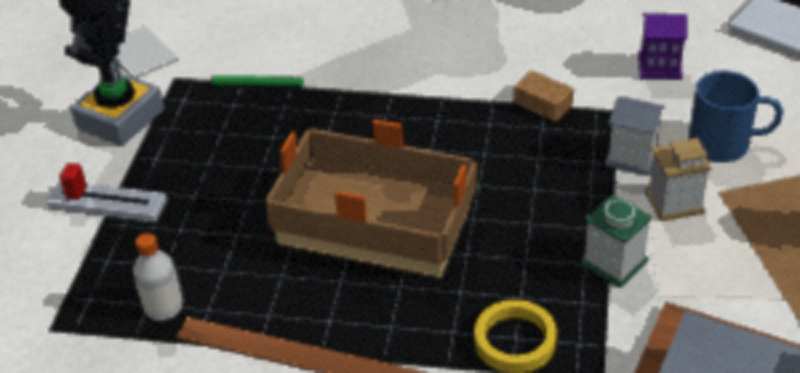

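All four walls stand at 1.54–1.62 rad, and the gripper is just above the button at (115,85) in the crop. Pressing now.

play_rows:
  moves:
    - [[0,0,0.015],[0,0,0],0]
    - [[0,0,0.03],[0,0,0],0]
    - [[0,0,0.045],[0,0,0],0]
    - [[0,0,0.055],[0,0,0],0]
    - [[0,0,0.06],[0,0,0],0]

```text
time_s: 22.15
ee_pos: [0.4373, -0.3496, 0.075]
tcp_rot: [180.0, -0.0, -9.0]
force: [-2.2, 0.2, 13.8]
width: 0.005
```

play_rows:
  moves:
    - [[0,0,0.003],[0,0,0],0]
    - [[0,0,0.003],[0,0,0],0]
    - [[0,0,0.003],[0,0,0],0]
    - [[0,0,0.003],[0,0,0],0]
    - [[0,0,0.003],[0,0,0],0]

```text
time_s: 22.78
ee_pos: [0.4373, -0.3496, 0.075]
tcp_rot: [179.9, -0.0, -9.0]
force: [-1.6, 0.6, 12.9]
width: -0.001
```

play_rows:
  moves:
    - [[0,0,0],[0,0,0],0]
    - [[0,0,0],[0,0,0],0]
    - [[0,0,0],[0,0,0],0]
    - [[0,0,0],[0,0,0],0]
    - [[0,0,0],[0,0,0],0]

```text
time_s: 23.4
ee_pos: [0.4373, -0.3496, 0.075]
tcp_rot: [179.9, -0.0, -8.9]
force: [-2.1, -0.5, 12.7]
width: -0.002
```

play_rows:
  moves:
    - [[0,0,0],[0,0,0],0]
    - [[0,0,0],[0,0,0],0]
    - [[0,0,0],[0,0,0],0]
    - [[0,0,0],[0,0,0],0]
    - [[0,0,0],[0,0,0],0]

```text
time_s: 24.02
ee_pos: [0.4373, -0.3496, 0.075]
tcp_rot: [179.9, -0.0, -9.0]
force: [-2.8, -0.3, 12.6]
width: -0.0
```

play_rows:
  moves:
    - [[0,0,0],[0,0,0],0]
    - [[0,0,0],[0,0,0],0]
    - [[0,0,0],[0,0,0],0]
    - [[0,0,0],[0,0,0],0]
    - [[0,0,0],[0,0,0],0]

```text
time_s: 24.65
ee_pos: [0.4373, -0.3496, 0.075]
tcp_rot: [179.9, -0.0, -9.0]
force: [-1.6, 0.4, 12.2]
width: -0.005
```

play_rows:
  moves:
    - [[0,0,-0.1],[0,0,0],0]
    - [[0,0,-0.25],[0,0,0],0]
    - [[0,0,-0.4],[0,0,0],0]
    - [[0,0,-0.55],[0,0,0],0]
    - [[0,0,-0.7],[0,0,0],0]

```text
time_s: 25.28
ee_pos: [0.4361, -0.3489, 0.2149]
tcp_rot: [-180.0, 0.1, -8.9]
force: [0.1, -0.5, 0.3]
width: 0.0
```

Run:
```python
from h import *
d=json.load(open('cmd.json')); d[2]+=.2*(-.06-.003+.7); json.dump(d,open('cmd.json','w')); print(d)
P=Plan.load(); P.go([.56,.22,.36],-74,1); P.go([.56,.22,.36],-74,1,2); P.out()
```

```text
[0.43738279203703573, -0.349739462718575, 0.21340000000000003, -8.983999999999995]
[[[0.01, -0.182, -0.046], [0, 0, 0.0113], 1], [[0.02, -0.364, -0.092], [0, 0, 0.0226], 1], [[0.03, -0.546, -0.137], [0, 0, 0.0339], 1], [[0.04, -0.727, -0.183], [0, 0, 0.0452], 1], [[0.05, -0.909, -0.229], [0, 0, 0.0564], 1]]
[[[-0.054, -0.174, -0.046], [0, 0, 0.0113], 1], [[-0.107, -0.348, -0.092], [0, 0, 0.0226], 1], [[-0.161, -0.522, -0.138], [0, 0, 0.0339], 1], [[-0.215, -0.696, -0.183], [0, 0, 0.0452], 1], [[-0.268, -0.87, -0.229], [0, 0, 0.0565], 1]]
[[[-0.111, -0.145, -0.046], [0, 0, 0.0113], 1], [[-0.222, -0.289, -0.092], [0, 0, 0.0226], 1], [[-0.333, -0.434, -0.138], [0, 0, 0.0338], 1], [[-0.444, -0.578, -0.183], [0, 0, 0.0451], 1], [[-0.555, -0.723, -0.229], [0, 0, 0.0564], 1]]
[[[-0.154, -0.097, -0.046], [0, 0, 0.0113], 1], [[-0.154, -0.097, -0.046], [0, 0, 0.0113], 1], [[-0.154, -0.097, -0.046], [0, 0, 0.0113], 1], [[-0.154, -0.097, -0.046], [0, 0, 0.0113], 1], [[-0.154, -0.097, -0.046], [0, 0, 0.0113], 1]]
end [0.5599 0.2201 0.36  ] -74.0
```

play_rows:
  moves:
    - [[0.01,-0.182,-0.046],[0,0,0.0113],1]
    - [[0.02,-0.364,-0.092],[0,0,0.0226],1]
    - [[0.03,-0.546,-0.137],[0,0,0.0339],1]
    - [[0.04,-0.727,-0.183],[0,0,0.0452],1]
    - [[0.05,-0.909,-0.229],[0,0,0.0564],1]

```text
time_s: 25.9
ee_pos: [0.4744, -0.1698, 0.26]
tcp_rot: [180.0, 0.0, -29.4]
force: [0.8, 0.3, 0.1]
width: 0.999
```

play_rows:
  moves:
    - [[-0.054,-0.174,-0.046],[0,0,0.0113],1]
    - [[-0.107,-0.348,-0.092],[0,0,0.0226],1]
    - [[-0.161,-0.522,-0.138],[0,0,0.0339],1]
    - [[-0.215,-0.696,-0.183],[0,0,0.0452],1]
    - [[-0.268,-0.87,-0.229],[0,0,0.0565],1]

```text
time_s: 26.52
ee_pos: [0.5126, 0.008, 0.3058]
tcp_rot: [179.9, 0.0, -49.7]
force: [-0.2, -0.3, 0.2]
width: 1.001
```

play_rows:
  moves:
    - [[-0.111,-0.145,-0.046],[0,0,0.0113],1]
    - [[-0.222,-0.289,-0.092],[0,0,0.0226],1]
    - [[-0.333,-0.434,-0.138],[0,0,0.0338],1]
    - [[-0.444,-0.578,-0.183],[0,0,0.0451],1]
    - [[-0.555,-0.723,-0.229],[0,0,0.0564],1]

```text
time_s: 27.15
ee_pos: [0.5508, 0.186, 0.3516]
tcp_rot: [179.9, -0.0, -70.0]
force: [0.4, -0.5, -1.3]
width: 1.002
```

play_rows:
  moves:
    - [[-0.154,-0.097,-0.046],[0,0,0.0113],1]
    - [[-0.154,-0.097,-0.046],[0,0,0.0113],1]
    - [[-0.154,-0.097,-0.046],[0,0,0.0113],1]
    - [[-0.154,-0.097,-0.046],[0,0,0.0113],1]
    - [[-0.154,-0.097,-0.046],[0,0,0.0113],1]

```text
time_s: 27.78
ee_pos: [0.5591, 0.2191, 0.3601]
tcp_rot: [180.0, -0.0, -74.1]
force: [-0.1, 0.4, -0.5]
width: 1.004
```

```bash
cat >> h.py <<'E'
def houses(save):
    p,W=cloud('wrist',save); hsv=cv2.cvtColor(p,cv2.COLOR_BGR2HSV)
    m=((W[...,2]>.063)&(W[...,2]<.1)&(hsv[...,1]<300)).astype(np.uint8)
    n,l,st,ce=cv2.connectedComponentsWithStats(m)
    for i in range(1,n):
        if st[i,4]<300: continue
        w=W[l==i]; c=w[:,:2].mean(0); r=cv2.minAreaRect(w[:,:2].astype(np.float32)*1000)
        e=w[(w[:,2]>.0675)&(w[:,2]<.0775)]; re=cv2.minAreaRect(e[:,:2].astype(np.float32)*1000)
        print(ce[i].round(),st[i,4],'rect',np.round(r[0],1),np.round(r[1],1),round(r[2],1),'eave',np.round(re[0],1),np.round(re[1],1),round(re[2],1),'z',w[:,2].max().round(3),'hsv',np.median(hsv[l==i],0))
E
python3 - <<'E'
from h import *
houses('w3')
E
```

```text
[201.  98.] 1747 rect [623.6 315.7] [56.6 52.4] 55.6 eave [623.6 315.7] [56.6 52.4] 55.6 z 0.094 hsv [ 75. 130. 123.]
[ 12. 108.] 1108 rect [540.3 562.7] [39.6 58.1] 77.1 eave [540.3 562.7] [39.6 58.1] 77.0 z 0.093 hsv [139. 178. 141.]
[402. 176.] 2614 rect [594.3  26.2] [219.3 136.2] 81.0 eave [594.2  25.9] [218.9 136.2] 81.0 z 0.1 hsv [ 15. 139. 146.]
[134. 163.] 1565 rect [513.  386.2] [52.1 57. ] 21.1 eave [513.  386.2] [52.1 57. ] 21.1 z 0.094 hsv [ 18. 132. 192.]
[162. 222.] 1400 rect [433.9 332.3] [58.1 58.4] 77.1 eave [433.9 332.4] [58.  58.4] 77.0 z 0.092 hsv [111.  26. 139.]
[ 80. 229.] 1656 rect [388.2 449.1] [79.8 97.3] 37.5 eave [389.6 450.1] [75.9 96.4] 38.4 z 0.091 hsv [105. 142.  71.]
```

View pics/w3.png

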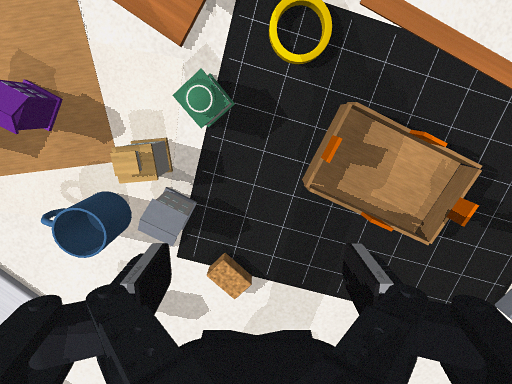

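w3 shows that the grey house, now at pixel (167,215), was knocked towards the robot. Green is at (203,97), wood at (143,160), and the case is upright. I'll check the gable's ridge direction and plan the first pick, the round house.

```bash
cat >> h.py <<'E'
def pick_place(P,hc,yg,slot,yp,op=.85):
    """grip house at hc with tool yaw yg, set on case at slot y with tool yaw yp"""
    h=np.array([*hc,0.]); s=np.array([*(C0+EY*slot),0.]); z=lambda a,v:a+[0,0,v]
    P.go([*P.p[:2],.24],P.y,op) if P.p[2]<.235 else None
    P.go(z(h,.2),yg,op); P.go(z(h,.05),yg,op,5); P.go(z(h,.05),yg,0,5); P.rows and None
    P.go(z(h,.23),yg,0,6); P.go(z(s,.23),yp,0); P.go(z(s,.12),yp,0,4); P.go(z(s,.0825),yp,0,4); P.go(z(s,.0815),yp,0,2)
    P.go(z(s,.0815),yp,.68,4); P.go(z(s,.24),yp,.68,6)
E
python3 - <<'E'
from h import *
z=np.load('pics/w3.npz'); p,W=z['p'],z['W']
g=np.hypot(W[...,0]-.434,W[...,1]-.332)<.045
for lo,hi in((.086,.1),(.089,.1),(.063,.09)):
    m=g&(W[...,2]>lo)&(W[...,2]<hi); q=W[m][:,:2]; c=q.mean(0); u,s,v=np.linalg.svd(q-c,full_matrices=False)
    print(m.sum(),c.round(4),'dir',np.degrees(np.arctan2(v[0,1],v[0,0])).round(1),(s/np.sqrt(len(q))).round(4))
P=Plan.load(); pick_place(P,(.6236,.3157),-34.4,-.066,-9); P.out()
E
```

```text
392 [0.4357 0.332 ] dir -103.3 [0.0164 0.0044]
173 [0.4351 0.3328] dir -103.5 [0.0164 0.0022]
1311 [0.4399 0.3309] dir -105.2 [0.0168 0.0158]
[[[-0.062, -0.073, 0.133], [0, 0, -0.0183], 0.85], [[-0.124, -0.146, 0.267], [0, 0, -0.0367], 0.85], [[-0.186, -0.219, 0.4], [0, 0, -0.055], 0.85], [[-0.248, -0.292, 0.533], [0, 0, -0.0733], 0.85], [[-0.31, -0.365, 0.667], [0, 0, -0.0917], 0.85]]
[[[-0.012, -0.095, 0.133], [0, 0, -0.0183], 0.85], [[-0.012, -0.095, 0.283], [0, 0, -0.0183], 0.85], [[-0.012, -0.095, 0.433], [0, 0, -0.0183], 0.85], [[-0.012, -0.095, 0.583], [0, 0, -0.0183], 0.85], [[-0.012, -0.095, 0.733], [0, 0, -0.0183], 0.85]]
[[[0.0, 0.0, 0.15], [0, 0, 0.0], 0.85], [[0.0, 0.0, 0.15], [0, 0, 0.0], 0], [[0.0, 0.0, 0.15], [0, 0, 0.0], 0], [[0.0, 0.0, 0.15], [0, 0, 0.0], 0], [[0.0, 0.0, 0.15], [0, 0, 0.0], 0]]
[[[0.0, 0.0, 0.0], [0, 0, 0.0], 0], [[0.0, 0.0, -0.15], [0, 0, 0.0], 0], [[0.0, 0.0, -0.3], [0, 0, 0.0], 0], [[0.0, 0.0, -0.45], [0, 0, 0.0], 0], [[0.0, 0.0, -0.6], [0, 0, 0.0], 0]]
[[[0.0, 0.0, -0.15], [0, 0, 0.0], 0], [[0.0, 0.0, -0.3], [0, 0, 0.0], 0], [[0.084, 0.159, -0.3
[... 673 characters left out ...]
.279], [0, 0, 0.0], 0], [[0.0, 0.0, 0.325], [0, 0, 0.0], 0]]
[[[0.0, 0.0, 0.003], [0, 0, 0.0], 0], [[0.0, 0.0, 0.005], [0, 0, 0.0], 0], [[0.0, 0.0, 0.005], [0, 0, 0.0], 0.68], [[0.0, 0.0, 0.005], [0, 0, 0.0], 0.68], [[0.0, 0.0, 0.005], [0, 0, 0.0], 0.68]]
[[[0.0, 0.0, 0.0], [0, 0, 0.0], 0.68], [[0.0, 0.0, -0.132], [0, 0, 0.0], 0.68], [[0.0, 0.0, -0.264], [0, 0, 0.0], 0.68], [[0.0, 0.0, -0.396], [0, 0, 0.0], 0.68], [[0.0, 0.0, -0.528], [0, 0, 0.0], 0.68]]
[[[0.0, 0.0, -0.132], [0, 0, 0.0], 0.68], [[0.0, 0.0, -0.264], [0, 0, 0.0], 0.68], [[0.0, 0.0, -0.264], [0, 0, 0.0], 0.68], [[0.0, 0.0, -0.264], [0, 0, 0.0], 0.68], [[0.0, 0.0, -0.264], [0, 0, 0.0], 0.68]]
end [ 0.5838 -0.0407  0.24  ] -8.98
```

play_rows:
  moves:
    - [[-0.062,-0.073,0.133],[0,0,-0.0183],0.85]
    - [[-0.124,-0.146,0.267],[0,0,-0.0367],0.85]
    - [[-0.186,-0.219,0.4],[0,0,-0.055],0.85]
    - [[-0.248,-0.292,0.533],[0,0,-0.0733],0.85]
    - [[-0.31,-0.365,0.667],[0,0,-0.0917],0.85]
  newtons: 40

```text
time_s: 28.45
ee_pos: [0.6127, 0.3, 0.2259]
tcp_rot: [180.0, -0.0, -40.8]
force: [0.0, -0.0, 0.8]
width: 0.852
```

play_rows:
  moves:
    - [[-0.012,-0.095,0.133],[0,0,-0.0183],0.85]
    - [[-0.012,-0.095,0.283],[0,0,-0.0183],0.85]
    - [[-0.012,-0.095,0.433],[0,0,-0.0183],0.85]
    - [[-0.012,-0.095,0.583],[0,0,-0.0183],0.85]
    - [[-0.012,-0.095,0.733],[0,0,-0.0183],0.85]

```text
time_s: 29.08
ee_pos: [0.623, 0.3154, 0.0792]
tcp_rot: [180.0, -0.0, -34.4]
force: [0.8, -0.1, -0.5]
width: 0.85
```

play_rows:
  moves:
    - [[0.0,0.0,0.15],[0,0,0.0],0.85]
    - [[0.0,0.0,0.15],[0,0,0.0],0]
    - [[0.0,0.0,0.15],[0,0,0.0],0]
    - [[0.0,0.0,0.15],[0,0,0.0],0]
    - [[0.0,0.0,0.15],[0,0,0.0],0]

```text
time_s: 29.7
ee_pos: [0.6232, 0.3165, 0.0514]
tcp_rot: [-179.9, -0.0, -34.4]
force: [-0.2, 1.1, -1.9]
width: 0.559
```

play_rows:
  moves:
    - [[0.0,0.0,0.0],[0,0,0.0],0]
    - [[0.0,0.0,-0.15],[0,0,0.0],0]
    - [[0.0,0.0,-0.3],[0,0,0.0],0]
    - [[0.0,0.0,-0.45],[0,0,0.0],0]
    - [[0.0,0.0,-0.6],[0,0,0.0],0]

```text
time_s: 30.32
ee_pos: [0.6225, 0.3163, 0.1714]
tcp_rot: [-180.0, -0.0, -34.4]
force: [-0.0, -0.2, -1.5]
width: 0.559
```

play_rows:
  moves:
    - [[0.0,0.0,-0.15],[0,0,0.0],0]
    - [[0.0,0.0,-0.3],[0,0,0.0],0]
    - [[0.084,0.159,-0.3],[0,0,-0.0071],0]
    - [[0.168,0.317,-0.3],[0,0,-0.0141],0]
    - [[0.252,0.475,-0.3],[0,0,-0.0212],0]

```text
time_s: 30.95
ee_pos: [0.6104, 0.2084, 0.2306]
tcp_rot: [180.0, -0.0, -26.6]
force: [0.6, -0.4, -2.5]
width: 0.562
```

play_rows:
  moves:
    - [[0.063,0.168,0.0],[0,0,-0.007],0]
    - [[0.125,0.336,0.0],[0,0,-0.0141],0]
    - [[0.188,0.504,0.0],[0,0,-0.0211],0]
    - [[0.25,0.673,0.0],[0,0,-0.0282],0]
    - [[0.312,0.841,0.0],[0,0,-0.0352],0]

```text
time_s: 31.58
ee_pos: [0.5904, 0.0299, 0.2306]
tcp_rot: [180.0, -0.0, -14.0]
force: [-0.3, 0.3, -2.5]
width: 0.563
```

play_rows:
  moves:
    - [[0.025,0.177,0.0],[0,0,-0.0071],0]
    - [[0.049,0.355,0.0],[0,0,-0.0142],0]
    - [[0.049,0.355,0.137],[0,0,-0.0142],0]
    - [[0.049,0.355,0.275],[0,0,-0.0142],0]
    - [[0.049,0.355,0.412],[0,0,-0.0142],0]

```text
time_s: 32.2
ee_pos: [0.5829, -0.0405, 0.1474]
tcp_rot: [180.0, -0.0, -9.0]
force: [0.6, -0.5, -1.8]
width: 0.557
```

play_rows:
  moves:
    - [[0.0,0.0,0.138],[0,0,0.0],0]
    - [[0.0,0.0,0.185],[0,0,0.0],0]
    - [[0.0,0.0,0.232],[0,0,0.0],0]
    - [[0.0,0.0,0.279],[0,0,0.0],0]
    - [[0.0,0.0,0.325],[0,0,0.0],0]

```text
time_s: 32.83
ee_pos: [0.5834, -0.0402, 0.083]
tcp_rot: [180.0, -0.1, -9.0]
force: [0.2, -0.4, -2.6]
width: 0.561
```

play_rows:
  moves:
    - [[0.0,0.0,0.003],[0,0,0.0],0]
    - [[0.0,0.0,0.005],[0,0,0.0],0]
    - [[0.0,0.0,0.005],[0,0,0.0],0.68]
    - [[0.0,0.0,0.005],[0,0,0.0],0.68]
    - [[0.0,0.0,0.005],[0,0,0.0],0.68]

```text
time_s: 33.45
ee_pos: [0.5831, -0.04, 0.0823]
tcp_rot: [-180.0, -0.0, -8.9]
force: [-0.1, 0.7, 0.5]
width: 0.679
```

play_rows:
  moves:
    - [[0.0,0.0,0.0],[0,0,0.0],0.68]
    - [[0.0,0.0,-0.132],[0,0,0.0],0.68]
    - [[0.0,0.0,-0.264],[0,0,0.0],0.68]
    - [[0.0,0.0,-0.396],[0,0,0.0],0.68]
    - [[0.0,0.0,-0.528],[0,0,0.0],0.68]

```text
time_s: 34.08
ee_pos: [0.5838, -0.0399, 0.1909]
tcp_rot: [-180.0, -0.2, -8.9]
force: [0.0, -0.1, -0.6]
width: 0.683
```

play_rows:
  moves:
    - [[0.0,0.0,-0.132],[0,0,0.0],0.68]
    - [[0.0,0.0,-0.264],[0,0,0.0],0.68]
    - [[0.0,0.0,-0.264],[0,0,0.0],0.68]
    - [[0.0,0.0,-0.264],[0,0,0.0],0.68]
    - [[0.0,0.0,-0.264],[0,0,0.0],0.68]

```text
time_s: 34.7
ee_pos: [0.5825, -0.0403, 0.2399]
tcp_rot: [180.0, 0.1, -8.9]
force: [0.0, 0.1, -0.1]
width: 0.68
```

Run:
```python
from h import *
p,W=cloud('scene','scene3')
walls()
for nm,c in dict(gable=(.434,.332),flat=(.513,.386)).items():
    m=(W[...,2]>.066)&(W[...,2]<.1)&(np.hypot(W[...,0]-c[0],W[...,1]-c[1])<.048)
    print(nm,m.sum(),W[m].mean(0).round(4))
    z=np.load('pics/scene2.npz')['W']; m=(z[...,2]>.066)&(z[...,2]<.1)&(np.hypot(z[...,0]-c[0],z[...,1]-c[1])<.048); print('  before',m.sum(),z[m].mean(0).round(4))
cv2.imwrite('pics/c3.png',cv2.resize(p[130:270,120:370],(800,448),interpolation=cv2.INTER_CUBIC))
P=Plan.load(); pick_place(P,(.434,.332),-13.3,0,-9); P.out()
```

```text
scene [-0.062 -0.004] 0.109 phi 1.61 22
scene [ 0.002 -0.104] 0.109 phi 1.58 20
scene [0.001 0.106] 0.098 phi 1.56 49
scene [0.066 0.008] 0.107 phi 1.56 25
side [ 0.063 -0.004] 0.093 phi 1.60 50
side [-0.005 -0.106] 0.105 phi 1.56 16
side [-0.004  0.107] 0.098 phi 1.54 41
side [-0.067  0.   ] 0.094 phi 1.54 42
gable 205 [0.4451 0.3259 0.0806]
  before 203 [0.445  0.326  0.0808]
flat 243 [0.5203 0.3826 0.0801]
  before 233 [0.5197 0.3824 0.0804]
[[[-0.094, -0.157, 0.018], [0, 0, 0.0011], 0.85], [[-0.187, -0.313, 0.036], [0, 0, 0.0022], 0.85], [[-0.281, -0.47, 0.055], [0, 0, 0.0033], 0.85], [[-0.375, -0.627, 0.073], [0, 0, 0.0044], 0.85], [[-0.468, -0.783, 0.091], [0, 0, 0.0054], 0.85]]
[[[-0.099, -0.154, 0.018], [0, 0, 0.0011], 0.85], [[-0.198, -0.307, 0.036], [0, 0, 0.0022], 0.85], [[-0.297, -0.461, 0.054], [0, 0, 0.0033], 0.85], [[-0.396, -0.614, 0.073], [0, 0, 0.0044], 0.85], [[-0.495, -0.768, 0.091], [0, 0, 0.0055], 0.85]]
[[[-0.104, -0.149, 0.018], [0, 0, 0.0011], 0.85], [[-0.104, -0.149, 0.168], [0, 0, 0.0011], 0.85], [[-0.104, -0.149, 0.318], [0, 0, 0.0011], 0.85], [[-0.104, -0
[... 1217 characters left out ...]
, 0.279], [0, 0, 0.0], 0], [[0.0, 0.0, 0.325], [0, 0, 0.0], 0]]
[[[0.0, 0.0, 0.003], [0, 0, 0.0], 0], [[0.0, 0.0, 0.005], [0, 0, 0.0], 0], [[0.0, 0.0, 0.005], [0, 0, 0.0], 0.68], [[0.0, 0.0, 0.005], [0, 0, 0.0], 0.68], [[0.0, 0.0, 0.005], [0, 0, 0.0], 0.68]]
[[[0.0, 0.0, 0.0], [0, 0, 0.0], 0.68], [[0.0, 0.0, -0.132], [0, 0, 0.0], 0.68], [[0.0, 0.0, -0.264], [0, 0, 0.0], 0.68], [[0.0, 0.0, -0.396], [0, 0, 0.0], 0.68], [[0.0, 0.0, -0.528], [0, 0, 0.0], 0.68]]
[[[0.0, 0.0, -0.132], [0, 0, 0.0], 0.68], [[0.0, 0.0, -0.264], [0, 0, 0.0], 0.68], [[0.0, 0.0, -0.264], [0, 0, 0.0], 0.68], [[0.0, 0.0, -0.264], [0, 0, 0.0], 0.68], [[0.0, 0.0, -0.264], [0, 0, 0.0], 0.68]]
end [0.5941 0.0246 0.24  ] -8.98
```

View pics/c3.png

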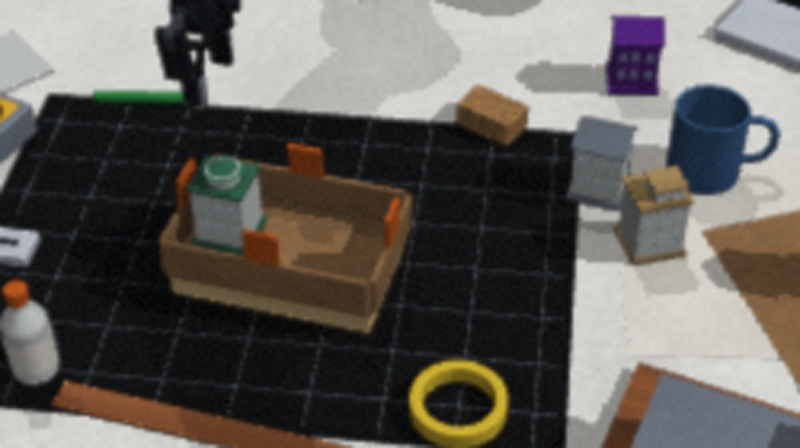

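Green stands in the case at (225,205), with all walls up, and the other houses haven't moved. Next the gable.

play_rows:
  moves:
    - [[-0.094,-0.157,0.018],[0,0,0.0011],0.85]
    - [[-0.187,-0.313,0.036],[0,0,0.0022],0.85]
    - [[-0.281,-0.47,0.055],[0,0,0.0033],0.85]
    - [[-0.375,-0.627,0.073],[0,0,0.0044],0.85]
    - [[-0.468,-0.783,0.091],[0,0,0.0054],0.85]

```text
time_s: 35.48
ee_pos: [0.5141, 0.1302, 0.2217]
tcp_rot: [-180.0, 0.0, -10.9]
force: [0.8, -0.0, -0.1]
width: 0.853
```

play_rows:
  moves:
    - [[-0.099,-0.154,0.018],[0,0,0.0011],0.85]
    - [[-0.198,-0.307,0.036],[0,0,0.0022],0.85]
    - [[-0.297,-0.461,0.054],[0,0,0.0033],0.85]
    - [[-0.396,-0.614,0.073],[0,0,0.0044],0.85]
    - [[-0.495,-0.768,0.091],[0,0,0.0055],0.85]

```text
time_s: 36.1
ee_pos: [0.446, 0.2997, 0.2035]
tcp_rot: [180.0, 0.0, -12.9]
force: [0.4, -0.2, -0.0]
width: 0.847
```

play_rows:
  moves:
    - [[-0.104,-0.149,0.018],[0,0,0.0011],0.85]
    - [[-0.104,-0.149,0.168],[0,0,0.0011],0.85]
    - [[-0.104,-0.149,0.318],[0,0,0.0011],0.85]
    - [[-0.104,-0.149,0.468],[0,0,0.0011],0.85]
    - [[-0.104,-0.149,0.618],[0,0,0.0011],0.85]

```text
time_s: 36.72
ee_pos: [0.4328, 0.3324, 0.079]
tcp_rot: [180.0, 0.0, -13.3]
force: [-0.0, -0.5, 0.7]
width: 0.849
```

play_rows:
  moves:
    - [[0.0,0.0,0.15],[0,0,0.0],0.85]
    - [[0.0,0.0,0.15],[0,0,0.0],0]
    - [[0.0,0.0,0.15],[0,0,0.0],0]
    - [[0.0,0.0,0.15],[0,0,0.0],0]
    - [[0.0,0.0,0.15],[0,0,0.0],0]

```text
time_s: 37.35
ee_pos: [0.4335, 0.3326, 0.0511]
tcp_rot: [-180.0, -0.1, -13.3]
force: [-0.0, 0.6, -2.8]
width: 0.616
```

play_rows:
  moves:
    - [[0.0,0.0,0.0],[0,0,0.0],0]
    - [[0.0,0.0,-0.15],[0,0,0.0],0]
    - [[0.0,0.0,-0.3],[0,0,0.0],0]
    - [[0.0,0.0,-0.45],[0,0,0.0],0]
    - [[0.0,0.0,-0.6],[0,0,0.0],0]

```text
time_s: 37.98
ee_pos: [0.4329, 0.3322, 0.1714]
tcp_rot: [180.0, -0.0, -13.3]
force: [-0.4, 1.0, -1.3]
width: 0.616
```

The width reads 52 mm instead of 48 mm, so I'll look before placing.

Run:
```python
from h import *
p,W=cloud('wrist','w4'); q,V=cloud('scene','scene4'); r,_=cloud('side','side4')
a=cv2.resize(p[150:384,100:412],(400,300)); b=cv2.resize(q[140:220,270:370],(400,300),interpolation=cv2.INTER_CUBIC); c=cv2.resize(r[150:300,150:350],(400,300),interpolation=cv2.INTER_CUBIC)
cv2.imwrite('pics/c4.png',np.vstack([np.hstack([a,b]),np.hstack([c,c*0])]))
```

```text
(no output)
```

View pics/c4.png

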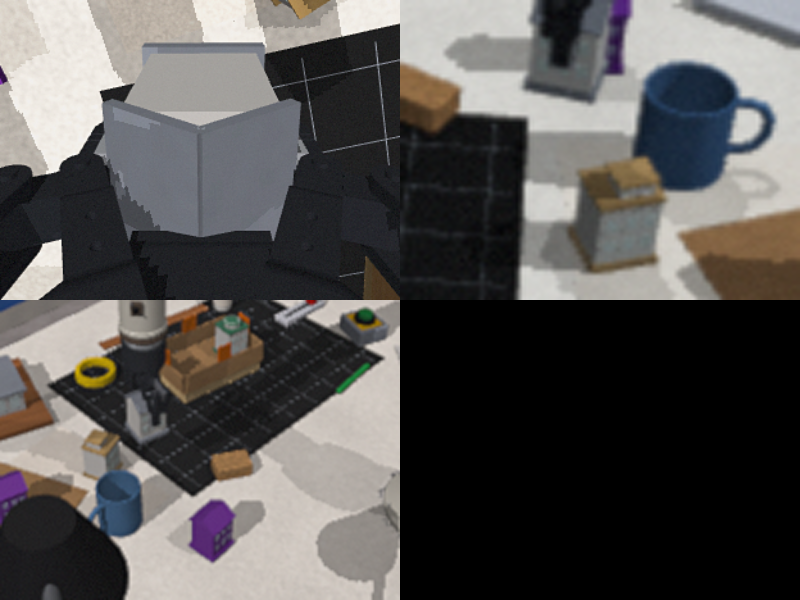

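The house is held level and centred, with its ridge square to the jaws (200,180). The pads probably reach the eaves. Carrying on to place it.

play_rows:
  moves:
    - [[0.0,0.0,-0.15],[0,0,0.0],0]
    - [[0.0,0.0,-0.3],[0,0,0.0],0]
    - [[0.113,0.131,-0.3],[0,0,-0.0012],0]
    - [[0.226,0.262,-0.3],[0,0,-0.0024],0]
    - [[0.339,0.393,-0.3],[0,0,-0.0036],0]

```text
time_s: 38.75
ee_pos: [0.4809, 0.2387, 0.2288]
tcp_rot: [179.9, 0.1, -12.0]
force: [0.9, 0.2, -1.4]
width: 0.617
```

play_rows:
  moves:
    - [[0.111,0.134,0.0],[0,0,-0.0012],0]
    - [[0.221,0.268,0.0],[0,0,-0.0024],0]
    - [[0.331,0.401,0.0],[0,0,-0.0036],0]
    - [[0.441,0.535,0.0],[0,0,-0.0048],0]
    - [[0.551,0.669,0.0],[0,0,-0.006],0]

```text
time_s: 39.38
ee_pos: [0.5607, 0.085, 0.2286]
tcp_rot: [179.9, 0.1, -9.8]
force: [0.1, 0.2, -1.3]
width: 0.616
```

play_rows:
  moves:
    - [[0.106,0.138,0.0],[0,0,-0.0012],0]
    - [[0.211,0.275,0.0],[0,0,-0.0024],0]
    - [[0.211,0.275,0.137],[0,0,-0.0024],0]
    - [[0.211,0.275,0.275],[0,0,-0.0024],0]
    - [[0.211,0.275,0.412],[0,0,-0.0024],0]

```text
time_s: 40.0
ee_pos: [0.5922, 0.0246, 0.1452]
tcp_rot: [180.0, 0.1, -9.0]
force: [0.5, 0.3, -2.1]
width: 0.615
```

play_rows:
  moves:
    - [[0.0,0.0,0.138],[0,0,0.0],0]
    - [[0.0,0.0,0.185],[0,0,0.0],0]
    - [[0.0,0.0,0.232],[0,0,0.0],0]
    - [[0.0,0.0,0.279],[0,0,0.0],0]
    - [[0.0,0.0,0.325],[0,0,0.0],0]

```text
time_s: 40.62
ee_pos: [0.5936, 0.0251, 0.0829]
tcp_rot: [-180.0, -0.1, -9.0]
force: [0.7, 1.0, -0.6]
width: 0.616
```

play_rows:
  moves:
    - [[0.0,0.0,0.003],[0,0,0.0],0]
    - [[0.0,0.0,0.005],[0,0,0.0],0]
    - [[0.0,0.0,0.005],[0,0,0.0],0]
    - [[0.0,0.0,0.005],[0,0,0.0],0]
    - [[0.0,0.0,0.005],[0,0,0.0],0]

```text
time_s: 41.25
ee_pos: [0.5933, 0.0251, 0.0821]
tcp_rot: [180.0, -0.0, -9.0]
force: [-0.2, -1.1, -1.4]
width: 0.616
```

play_rows:
  moves:
    - [[0.0,0.0,0.005],[0,0,0.0],0]
    - [[0.0,0.0,0.005],[0,0,0.0],0]
    - [[0.0,0.0,0.005],[0,0,0.0],0.74]
    - [[0.0,0.0,0.005],[0,0,0.0],0.74]
    - [[0.0,0.0,0.005],[0,0,0.0],0.74]

```text
time_s: 41.88
ee_pos: [0.5934, 0.0252, 0.0812]
tcp_rot: [-180.0, -0.0, -8.9]
force: [0.2, 0.3, -0.9]
width: 0.741
```

play_rows:
  moves:
    - [[0.0,0.0,-0.005],[0,0,0.0],0.74]
    - [[0.0,0.0,-0.137],[0,0,0.0],0.74]
    - [[0.0,0.0,-0.269],[0,0,0.0],0.74]
    - [[0.0,0.0,-0.401],[0,0,0.0],0.74]
    - [[0.0,0.0,-0.533],[0,0,0.0],0.74]

```text
time_s: 42.5
ee_pos: [0.5938, 0.0255, 0.1908]
tcp_rot: [-180.0, -0.1, -8.9]
force: [-0.3, -0.1, -0.6]
width: 0.739
```

play_rows:
  moves:
    - [[0.0,0.0,-0.132],[0,0,0.0],0.68]
    - [[0.0,0.0,-0.264],[0,0,0.0],0.68]
    - [[0.0,0.0,-0.264],[0,0,0.0],0.68]
    - [[0.0,0.0,-0.264],[0,0,0.0],0.68]
    - [[0.0,0.0,-0.264],[0,0,0.0],0.68]

```text
time_s: 43.12
ee_pos: [0.5927, 0.0249, 0.2397]
tcp_rot: [180.0, 0.1, -8.9]
force: [-0.2, 0.5, -0.5]
width: 0.682
```

Run:
```python
from h import *
p,W=cloud('scene','scene5'); walls()
c=(.513,.386); m=(W[...,2]>.066)&(W[...,2]<.1)&(np.hypot(W[...,0]-c[0],W[...,1]-c[1])<.048)
print('flat',m.sum(),W[m].mean(0).round(4))
cv2.imwrite('pics/c5.png',cv2.resize(p[130:270,120:370],(800,448),interpolation=cv2.INTER_CUBIC))
P=Plan.load(); pick_place(P,c,21.1,.066,-9); P.out()
```

```text
scene [-0.062 -0.004] 0.109 phi 1.61 22
scene [ 0.001 -0.104] 0.108 phi 1.59 21
scene [-0.003  0.106] 0.1 phi 1.55 44
scene [0.066 0.002] 0.108 phi 1.56 23
side [ 0.064 -0.002] 0.091 phi 1.58 49
side [-0.004 -0.104] 0.108 phi 1.58 16
side [-0.003  0.107] 0.094 phi 1.53 43
side [-0.068  0.001] 0.094 phi 1.52 45
flat 238 [0.5205 0.3824 0.0804]
[[[-0.068, -0.172, 0.02], [0, 0, -0.0084], 0.85], [[-0.137, -0.344, 0.04], [0, 0, -0.0167], 0.85], [[-0.205, -0.516, 0.06], [0, 0, -0.0251], 0.85], [[-0.273, -0.689, 0.08], [0, 0, -0.0334], 0.85], [[-0.341, -0.861, 0.1], [0, 0, -0.0418], 0.85]]
[[[-0.022, -0.184, 0.02], [0, 0, -0.0083], 0.85], [[-0.043, -0.368, 0.04], [0, 0, -0.0167], 0.85], [[-0.064, -0.552, 0.06], [0, 0, -0.0251], 0.85], [[-0.085, -0.736, 0.08], [0, 0, -0.0334], 0.85], [[-0.106, -0.92, 0.1], [0, 0, -0.0418], 0.85]]
[[[0.0, 0.0, 0.15], [0, 0, 0.0], 0.85], [[0.0, 0.0, 0.3], [0, 0, 0.0], 0.85], [[0.0, 0.0, 0.45], [0, 0, 0.0], 0.85], [[0.0, 0.0, 0.6], [0, 0, 0.0], 0.85], [[0.0, 0.0, 0.75], [0, 0, 0.0], 0.85]]
[[[0.0, 0.0, 0.0], [0, 0, 0.0], 0], [[0.0, 0.0, 0.0], [0, 0, 0.0], 0], [[
[... 812 characters left out ...]
 0.0], 0], [[0.0, 0.0, 0.55], [0, 0, 0.0], 0], [[0.0, 0.0, 0.597], [0, 0, 0.0], 0]]
[[[0.0, 0.0, 0.047], [0, 0, 0.0], 0], [[0.0, 0.0, 0.094], [0, 0, 0.0], 0], [[0.0, 0.0, 0.14], [0, 0, 0.0], 0], [[0.0, 0.0, 0.143], [0, 0, 0.0], 0], [[0.0, 0.0, 0.145], [0, 0, 0.0], 0]]
[[[0.0, 0.0, 0.0], [0, 0, 0.0], 0.68], [[0.0, 0.0, 0.0], [0, 0, 0.0], 0.68], [[0.0, 0.0, 0.0], [0, 0, 0.0], 0.68], [[0.0, 0.0, 0.0], [0, 0, 0.0], 0.68], [[0.0, 0.0, -0.132], [0, 0, 0.0], 0.68]]
[[[0.0, 0.0, -0.132], [0, 0, 0.0], 0.68], [[0.0, 0.0, -0.264], [0, 0, 0.0], 0.68], [[0.0, 0.0, -0.396], [0, 0, 0.0], 0.68], [[0.0, 0.0, -0.528], [0, 0, 0.0], 0.68], [[0.0, 0.0, -0.66], [0, 0, 0.0], 0.68]]
end [0.6044 0.0897 0.24  ] -8.98
```

View pics/c5.png

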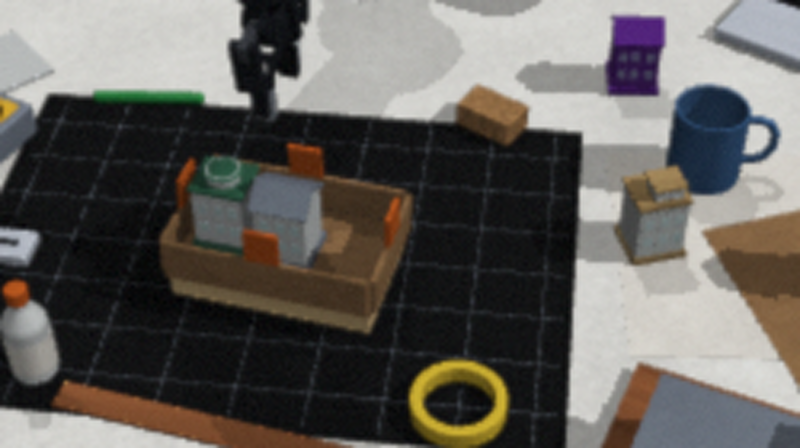

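Green and grey both stand in the case at (225,205) and (287,220). Now the wood house at (655,215).

play_rows:
  moves:
    - [[-0.068,-0.172,0.02],[0,0,-0.0084],0.85]
    - [[-0.137,-0.344,0.04],[0,0,-0.0167],0.85]
    - [[-0.205,-0.516,0.06],[0,0,-0.0251],0.85]
    - [[-0.273,-0.689,0.08],[0,0,-0.0334],0.85]
    - [[-0.341,-0.861,0.1],[0,0,-0.0418],0.85]

```text
time_s: 43.9
ee_pos: [0.5522, 0.2069, 0.2198]
tcp_rot: [-180.0, 0.0, 6.2]
force: [0.1, 0.9, -0.2]
width: 0.849
```

play_rows:
  moves:
    - [[-0.022,-0.184,0.02],[0,0,-0.0083],0.85]
    - [[-0.043,-0.368,0.04],[0,0,-0.0167],0.85]
    - [[-0.064,-0.552,0.06],[0,0,-0.0251],0.85]
    - [[-0.085,-0.736,0.08],[0,0,-0.0334],0.85]
    - [[-0.106,-0.92,0.1],[0,0,-0.0418],0.85]

```text
time_s: 44.52
ee_pos: [0.5116, 0.3876, 0.1996]
tcp_rot: [180.0, 0.0, 21.2]
force: [0.5, 0.1, -0.5]
width: 0.848
```

play_rows:
  moves:
    - [[0.0,0.0,0.15],[0,0,0.0],0.85]
    - [[0.0,0.0,0.3],[0,0,0.0],0.85]
    - [[0.0,0.0,0.45],[0,0,0.0],0.85]
    - [[0.0,0.0,0.6],[0,0,0.0],0.85]
    - [[0.0,0.0,0.75],[0,0,0.0],0.85]

```text
time_s: 45.15
ee_pos: [0.5118, 0.3865, 0.0488]
tcp_rot: [180.0, 0.0, 21.1]
force: [0.6, 0.6, 0.2]
width: 0.854
```

play_rows:
  moves:
    - [[0.0,0.0,0.0],[0,0,0.0],0]
    - [[0.0,0.0,0.0],[0,0,0.0],0]
    - [[0.0,0.0,0.0],[0,0,0.0],0]
    - [[0.0,0.0,0.0],[0,0,0.0],0]
    - [[0.0,0.0,0.0],[0,0,0.0],0]

```text
time_s: 45.78
ee_pos: [0.5123, 0.3866, 0.0508]
tcp_rot: [180.0, -0.0, 21.1]
force: [0.5, -0.2, -3.6]
width: 0.561
```

play_rows:
  moves:
    - [[0.0,0.0,-0.15],[0,0,0.0],0]
    - [[0.0,0.0,-0.3],[0,0,0.0],0]
    - [[0.0,0.0,-0.45],[0,0,0.0],0]
    - [[0.0,0.0,-0.6],[0,0,0.0],0]
    - [[0.0,0.0,-0.75],[0,0,0.0],0]

```text
time_s: 46.4
ee_pos: [0.5118, 0.3871, 0.2038]
tcp_rot: [-180.0, -0.1, 21.2]
force: [-0.2, 0.4, -1.3]
width: 0.558
```

play_rows:
  moves:
    - [[0.0,0.0,-0.15],[0,0,0.0],0]
    - [[-0.012,0.172,-0.15],[0,0,0.0093],0]
    - [[-0.024,0.344,-0.15],[0,0,0.0186],0]
    - [[-0.036,0.516,-0.15],[0,0,0.0279],0]
    - [[-0.048,0.687,-0.15],[0,0,0.0372],0]

```text
time_s: 47.02
ee_pos: [0.5527, 0.2545, 0.2327]
tcp_rot: [-180.0, -0.1, 7.7]
force: [1.3, 0.1, -2.3]
width: 0.561
```

play_rows:
  moves:
    - [[0.028,0.17,0.0],[0,0,0.0093],0]
    - [[0.056,0.34,0.0],[0,0,0.0186],0]
    - [[0.084,0.51,0.0],[0,0,0.0279],0]
    - [[0.112,0.68,0.0],[0,0,0.0372],0]
    - [[0.141,0.85,0.0],[0,0,0.0464],0]

```text
time_s: 47.65
ee_pos: [0.6037, 0.0899, 0.2327]
tcp_rot: [-180.0, -0.1, -9.0]
force: [1.4, 0.3, -1.7]
width: 0.558
```

play_rows:
  moves:
    - [[0.0,0.0,0.137],[0,0,0.0],0]
    - [[0.0,0.0,0.275],[0,0,0.0],0]
    - [[0.0,0.0,0.412],[0,0,0.0],0]
    - [[0.0,0.0,0.55],[0,0,0.0],0]
    - [[0.0,0.0,0.597],[0,0,0.0],0]

```text
time_s: 48.28
ee_pos: [0.603, 0.0904, 0.1112]
tcp_rot: [180.0, 0.0, -8.9]
force: [-0.6, 0.6, -1.1]
width: 0.56
```

play_rows:
  moves:
    - [[0.0,0.0,0.047],[0,0,0.0],0]
    - [[0.0,0.0,0.094],[0,0,0.0],0]
    - [[0.0,0.0,0.14],[0,0,0.0],0]
    - [[0.0,0.0,0.143],[0,0,0.0],0]
    - [[0.0,0.0,0.145],[0,0,0.0],0]

```text
time_s: 48.9
ee_pos: [0.6036, 0.0905, 0.0821]
tcp_rot: [-180.0, -0.0, -8.9]
force: [0.7, -0.7, -1.5]
width: 0.564
```

play_rows:
  moves:
    - [[0.0,0.0,0.0],[0,0,0.0],0.68]
    - [[0.0,0.0,0.0],[0,0,0.0],0.68]
    - [[0.0,0.0,0.0],[0,0,0.0],0.68]
    - [[0.0,0.0,0.0],[0,0,0.0],0.68]
    - [[0.0,0.0,-0.132],[0,0,0.0],0.68]

```text
time_s: 49.52
ee_pos: [0.602, 0.0897, 0.1075]
tcp_rot: [179.9, 0.2, -8.9]
force: [-0.1, -0.2, -0.4]
width: 0.678
```

play_rows:
  moves:
    - [[0.0,0.0,-0.132],[0,0,0.0],0.68]
    - [[0.0,0.0,-0.264],[0,0,0.0],0.68]
    - [[0.0,0.0,-0.396],[0,0,0.0],0.68]
    - [[0.0,0.0,-0.528],[0,0,0.0],0.68]
    - [[0.0,0.0,-0.66],[0,0,0.0],0.68]

```text
time_s: 50.15
ee_pos: [0.6034, 0.0908, 0.2435]
tcp_rot: [-180.0, -0.1, -8.9]
force: [0.3, -1.2, 1.3]
width: 0.68
```

Run:
```python
from h import *
P=Plan.load(); P.go([.5,-.02,.36],-40,.7); P.go([.5,-.02,.36],-40,.7,1); P.out()
```

```text
[[[-0.072, 0.104, -0.1], [0, 0, 0.0144], 0.7], [[-0.143, 0.208, -0.2], [0, 0, 0.0287], 0.7], [[-0.215, 0.312, -0.3], [0, 0, 0.0431], 0.7], [[-0.287, 0.416, -0.4], [0, 0, 0.0574], 0.7], [[-0.358, 0.52, -0.5], [0, 0, 0.0718], 0.7]]
[[[-0.02, 0.125, -0.1], [0, 0, 0.0144], 0.7], [[-0.02, 0.125, -0.1], [0, 0, 0.0144], 0.7], [[-0.02, 0.125, -0.1], [0, 0, 0.0144], 0.7], [[-0.02, 0.125, -0.1], [0, 0, 0.0144], 0.7], [[-0.02, 0.125, -0.1], [0, 0, 0.0144], 0.7]]
end [ 0.4999 -0.02    0.36  ] -40.02
```

play_rows:
  moves:
    - [[-0.072,0.104,-0.1],[0,0,0.0144],0.7]
    - [[-0.143,0.208,-0.2],[0,0,0.0287],0.7]
    - [[-0.215,0.312,-0.3],[0,0,0.0431],0.7]
    - [[-0.287,0.416,-0.4],[0,0,0.0574],0.7]
    - [[-0.358,0.52,-0.5],[0,0,0.0718],0.7]

```text
time_s: 50.78
ee_pos: [0.5157, -0.0008, 0.3425]
tcp_rot: [180.0, -0.1, -34.9]
force: [-0.3, -0.6, 0.2]
width: 0.7
```

play_rows:
  moves:
    - [[-0.02,0.125,-0.1],[0,0,0.0144],0.7]
    - [[-0.02,0.125,-0.1],[0,0,0.0144],0.7]
    - [[-0.02,0.125,-0.1],[0,0,0.0144],0.7]
    - [[-0.02,0.125,-0.1],[0,0,0.0144],0.7]
    - [[-0.02,0.125,-0.1],[0,0,0.0144],0.7]

```text
time_s: 51.4
ee_pos: [0.499, -0.0186, 0.3599]
tcp_rot: [-180.0, 0.1, -39.9]
force: [0.2, -0.0, -0.5]
width: 0.706
```

```bash
cat >> h.py <<'E'
def packed(name,save=None):
    p,W=cloud(name,save); q=W[...,:2]-C0; L=np.stack([q@EX,q@EY],-1)
    for s in(-.066,0,.066):
        m=(abs(L[...,1]-s)<.034)&(abs(L[...,0])<.04)&(W[...,2]>.099); w=W[m]; l=L[m]
        if len(w)<8: print(s,'few',len(w)); continue
        e=(w[:,2]<.108); print(s,len(w),'lo',np.percentile(l,1,0).round(3),'hi',np.percentile(l,99,0).round(3),'z max',w[:,2].max().round(4))
        A=np.c_[l[e],np.ones(e.sum())]; k=np.linalg.lstsq(A,w[e][:,2],rcond=None)[0]; print('   roof-plane slope',k[:2].round(3),'z0',k[2].round(3))
E
python3 - <<'E'
from h import *
walls(); packed('wrist','w6')
p,W=cloud('wrist')
P=Plan.load(); LK=[.595,-.348]
P.go([*LK,.16],-4,.7); P.go([*LK,.045],-4,.7,4); P.out()
E
```

```text
scene [-0.061 -0.003] 0.111 phi 1.62 15
scene [ 0.003 -0.104] 0.108 phi 1.58 23
scene [-0.003  0.105] 0.097 phi 1.56 46
scene [0.067 0.001] 0.11 phi 1.55 21
side [ 0.064 -0.005] 0.095 phi 1.59 50
side [-0.004 -0.103] 0.108 phi 1.59 17
side [0.    0.108] 0.093 phi 1.53 37
side [-0.067  0.002] 0.094 phi 1.54 45
-0.066 8179 lo [-0.04  -0.094] hi [ 0.018 -0.039] z max 0.4328
   roof-plane slope [0.002 0.002] z0 0.105
0 2368 lo [-0.027 -0.027] hi [0.029 0.03 ] z max 0.1226
   roof-plane slope [ 0.001 -0.002] z0 0.105
0.066 2395 lo [-0.019  0.039] hi [0.033 0.095] z max 0.124
   roof-plane slope [ 0.003 -0.001] z0 0.105
[[[0.129, 0.086, 0.091], [0, 0, -0.0091], 0.7], [[0.258, 0.173, 0.182], [0, 0, -0.0182], 0.7], [[0.387, 0.259, 0.273], [0, 0, -0.0273], 0.7], [[0.516, 0.345, 0.364], [0, 0, -0.0364], 0.7], [[0.645, 0.432, 0.455], [0, 0, -0.0455], 0.7]]
[[[0.099, 0.119, 0.09], [0, 0, -0.0091], 0.7], [[0.199, 0.238, 0.181], [0, 0, -0.0182], 0.7], [[0.298, 0.358, 0.272], [0, 0, -0.0273], 0.7], [[0.397, 0.477, 0.363], [0, 0, -0.0364], 0.7], [[0.497, 0.596, 0.454], [0, 0, -0.0454], 0.7]]
[[[0.062, 0.142, 0.091], [0, 0, -0.0091], 0.7], [[0.062, 0.142, 0.235], [0, 0, -0.0091], 0.7], [[0.062, 0.142, 0.378], [0, 0, -0.0091], 0.7], [[0.062, 0.142, 0.522], [0, 0, -0.0091], 0.7], [[0.062, 0.142, 0.666], [0, 0, -0.0091], 0.7]]
end [ 0.5951 -0.3479  0.045 ] -4.02
```

View pics/w6.png

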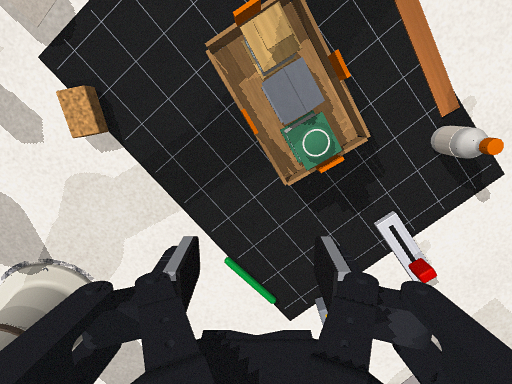

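All three houses stand level in the case, which runs from about (265,40) to (315,140) in the image. The lock grip is at (423,270). Moving to the lock.

play_rows:
  moves:
    - [[0.129,0.086,0.091],[0,0,-0.0091],0.7]
    - [[0.258,0.173,0.182],[0,0,-0.0182],0.7]
    - [[0.387,0.259,0.273],[0,0,-0.0273],0.7]
    - [[0.516,0.345,0.364],[0,0,-0.0364],0.7]
    - [[0.645,0.432,0.455],[0,0,-0.0455],0.7]
  newtons: 20

```text
time_s: 52.22
ee_pos: [0.5427, -0.1696, 0.2685]
tcp_rot: [-180.0, 0.0, -23.5]
force: [-0.1, -0.2, 0.8]
width: 0.702
```

play_rows:
  moves:
    - [[0.099,0.119,0.09],[0,0,-0.0091],0.7]
    - [[0.199,0.238,0.181],[0,0,-0.0182],0.7]
    - [[0.298,0.358,0.272],[0,0,-0.0273],0.7]
    - [[0.397,0.477,0.363],[0,0,-0.0364],0.7]
    - [[0.497,0.596,0.454],[0,0,-0.0454],0.7]

```text
time_s: 52.85
ee_pos: [0.586, -0.3187, 0.1773]
tcp_rot: [-180.0, 0.0, -7.2]
force: [0.0, -0.9, 0.4]
width: 0.702
```

play_rows:
  moves:
    - [[0.062,0.142,0.091],[0,0,-0.0091],0.7]
    - [[0.062,0.142,0.235],[0,0,-0.0091],0.7]
    - [[0.062,0.142,0.378],[0,0,-0.0091],0.7]
    - [[0.062,0.142,0.522],[0,0,-0.0091],0.7]
    - [[0.062,0.142,0.666],[0,0,-0.0091],0.7]

```text
time_s: 53.48
ee_pos: [0.5944, -0.3469, 0.0435]
tcp_rot: [-180.0, 0.0, -3.9]
force: [-0.3, -0.5, 1.2]
width: 0.699
```

play_rows:
  moves:
    - [[0,0,0],[0,0,0],0]
    - [[0,0,0],[0,0,0],0]
    - [[0,0,0],[0,0,0],0]
    - [[0,0,0],[0,0,0],0]
    - [[0,0,0],[0,0,0],0]

```text
time_s: 54.1
ee_pos: [0.5948, -0.347, 0.0456]
tcp_rot: [-180.0, -0.0, -4.0]
force: [1.6, 2.4, -6.9]
width: 0.319
```

play_rows:
  moves:
    - [[0,-0.08,0],[0,0,0],0]
    - [[0,-0.16,0],[0,0,0],0]
    - [[0,-0.24,0],[0,0,0],0]
    - [[0,-0.32,0],[0,0,0],0]
    - [[0,-0.4,0],[0,0,0],0]

```text
time_s: 54.72
ee_pos: [0.5994, -0.2664, 0.0455]
tcp_rot: [180.0, 0.1, -4.0]
force: [-3.2, -2.5, -1.1]
width: 0.329
```

play_rows:
  moves:
    - [[0,-0.03,0],[0,0,0],0]
    - [[0,-0.05,0],[0,0,0],0]
    - [[0,-0.06,0],[0,0,0],0]
    - [[0,-0.065,0],[0,0,0],0]
    - [[0,-0.065,0],[0,0,0],0]

```text
time_s: 55.35
ee_pos: [0.5996, -0.2639, 0.0455]
tcp_rot: [179.3, 0.1, -4.3]
force: [-2.1, -18.1, -2.1]
width: 0.323
```

play_rows:
  moves:
    - [[0,0.02,0],[0,0,0],0]
    - [[0,0.04,0],[0,0,0],0.7]
    - [[0,0.04,0],[0,0,0],0.7]
    - [[0,0.04,0],[0,0,0],0.7]
    - [[0,0.04,0],[0,0,0],0.7]

```text
time_s: 55.98
ee_pos: [0.6007, -0.2616, 0.0454]
tcp_rot: [-180.0, -0.0, -3.9]
force: [-0.1, 0.5, -0.6]
width: 0.7
```

play_rows:
  moves:
    - [[0,0,-0.1],[0,0,0],0.7]
    - [[0,0,-0.25],[0,0,0],0.7]
    - [[0,0.1,-0.45],[0,0,0],0.7]
    - [[-0.1,0.2,-0.65],[0,0,0],0.7]
    - [[-0.2,0.3,-0.85],[0,0,0],0.7]

```text
time_s: 56.6
ee_pos: [0.5562, -0.3196, 0.2181]
tcp_rot: [180.0, -0.1, -3.9]
force: [0.4, -0.7, 0.2]
width: 0.701
```

play_rows:
  moves:
    - [[-0.15,0.1,-0.1],[0,0,0],0.7]
    - [[-0.3,0.2,-0.2],[0,0,0],0.7]
    - [[-0.4,0.2,-0.3],[0,0,0],0.7]
    - [[-0.5,0.2,-0.4],[0,0,0],0.7]
    - [[-0.5,0.2,-0.4],[0,0,0],0.7]

```text
time_s: 57.22
ee_pos: [0.4537, -0.3529, 0.2978]
tcp_rot: [179.8, -0.1, -4.0]
force: [0.4, -0.5, 0.4]
width: 0.703
```

Run:
```python
from h import *
s=monitor.sense(); print(s['time_s'],s['ee_pos'],s['force'])
for n in('wrist','scene'):
    p,W=cloud(n,n+'7')
    m=(W[...,2]>.048)&(W[...,2]<.06)&(W[...,0]>.55)&(W[...,0]<.65)&(W[...,1]<-.2)&(W[...,1]>-.4)
    if m.sum()>5: print(n,'grip',cv2.minAreaRect(W[m][:,:2].astype(np.float32)*1000))
    m=(W[...,2]>.008)&(W[...,2]<.02)&(W[...,0]>.5)&(W[...,0]<.68)&(W[...,1]<-.22)&(W[...,1]>-.42)
    if m.sum()>5: print(n,'track',cv2.minAreaRect(W[m][:,:2].astype(np.float32)*1000))
    for b in blobs(p,W,'green',40): print(*b)
    a=p if n=='wrist' else a
    if n=='scene': cv2.imwrite('pics/c7.png',np.hstack([cv2.resize(a,(400,300)),cv2.resize(p[130:280,60:260],(400,300),interpolation=cv2.INTER_CUBIC)]))
walls(); packed('scene')
```

```text
57.225 [ 0.45366328 -0.35293741  0.29784697] [ 0.35742874 -0.46121703  0.40541044]
wrist grip ((600.128662109375, -266.8608093261719), (19.215490341186523, 27.451934814453125), 85.9857406616211)
wrist track ((598.1812133789062, -311.54119873046875), (140.02879333496094, 41.07753372192383), 87.0182876586914)
[161.  46.] 1031 [ 0.346 -0.193  0.012] [ 0.334 -0.252 -0.   ] [ 0.356 -0.141  0.016]
[242. 169.] 653 [ 0.437 -0.349  0.063] [ 0.419 -0.37   0.05 ] [ 0.455 -0.333  0.066]
scene grip ((604.079833984375, -268.70947265625), (21.89070701599121, 26.687314987182617), 79.1142578125)
scene track ((599.6107177734375, -315.23773193359375), (142.6426239013672, 45.23710250854492), 86.55623626708984)
[ 4. 12.] 212 [-0.618 -1.293  0.131] [-0.922 -1.541 -0.013] [-0.594 -1.259  0.202]
[19. 13.] 218 [-0.83  -1.358  0.054] [-0.882 -1.393 -0.057] [-0.787 -1.321  0.118]
[ 4. 45.] 193 [-0.56  -1.329 -0.034] [-0.874 -1.527 -0.148] [-0.522 -1.276  0.102]
[112. 162.] 71 [ 0.445 -0.349  0.061] [ 0.422 -0.365  0.05 ] [ 0.459 -0.336  0.067]
[165. 160.] 97 [ 0.348 -0.191  0.009] [ 0.337 -0.251  0.   ] [ 0.357 -0.13   0.017]
scene [-0.061 -0.004] 0.11 phi 1.62 19
scene [ 0.002 -0.103] 0.109 phi 1.59 23
scene [-0.003  0.106] 0.102 phi 1.55 41
scene [ 0.066 -0.   ] 0.109 phi 1.56 25
side [ 0.064 -0.005] 0.094 phi 1.59 51
side [-0.004 -0.104] 0.108 phi 1.58 17
side [-0.004  0.108] 0.097 phi 1.52 35
side [-0.068  0.002] 0.095 phi 1.52 45
-0.066 226 lo [-0.03  -0.095] hi [ 0.022 -0.04 ] z max 0.1233
   roof-plane slope [-0.014 -0.   ] z0 0.104
0 252 lo [-0.025 -0.031] hi [0.031 0.027] z max 0.1222
   roof-plane slope [0.001 0.002] z0 0.104
0.066 241 lo [-0.017  0.035] hi [0.035 0.091] z max 0.1261
   roof-plane slope [-0.001 -0.009] z0 0.105
```

View pics/c7.png

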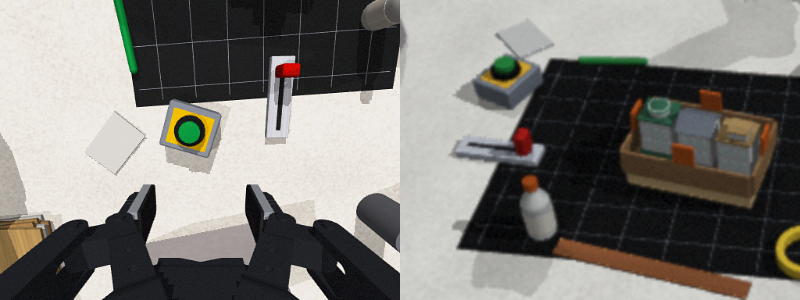

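The lock sits 45 mm past the track's centre and resisted with 18 N, so it is probably on the stop. A push from behind will confirm it.

Run:
```python
from h import *
P=Plan.load(); M=R.from_euler('xyz',[180,0,P.y],degrees=True).as_matrix(); P.p=P.p+M@np.array([-.7,.075,-1.25])*.2; print(P.p)
u=np.array([.062,.998]); g=np.array([.6001,-.2669]); a=lambda d,z:[*(g-u*d),z]
P.go(a(.045,.12),-4,0); P.go(a(.045,.042),-4,0,3); P.go(a(.03,.042),-4,0,2); P.go(a(.012,.042),-4,0,5); P.go(a(.012,.042),-4,0,2);P.out()
```

```text
[ 0.45437456 -0.35310492  0.295     ]
[[[0.1, -0.037, 0.125], [0, 0, 0.0], 0], [[0.2, -0.073, 0.25], [0, 0, 0.0], 0], [[0.299, -0.11, 0.375], [0, 0, 0.0], 0], [[0.399, -0.146, 0.5], [0, 0, 0.0], 0], [[0.499, -0.183, 0.625], [0, 0, 0.0], 0]]
[[[0.1, -0.036, 0.125], [0, 0, 0.0], 0], [[0.199, -0.073, 0.25], [0, 0, 0.0], 0], [[0.199, -0.073, 0.38], [0, 0, 0.0], 0], [[0.199, -0.073, 0.51], [0, 0, 0.0], 0], [[0.199, -0.073, 0.64], [0, 0, 0.0], 0]]
[[[0.0, -0.038, 0.0], [0, 0, 0.0], 0], [[0.0, -0.075, 0.0], [0, 0, 0.0], 0], [[0.0, -0.093, 0.0], [0, 0, 0.0], 0], [[0.0, -0.111, 0.0], [0, 0, 0.0], 0], [[-0.001, -0.129, 0.0], [0, 0, 0.0], 0]]
[[[0.0, -0.018, 0.0], [0, 0, 0.0], 0], [[0.0, -0.036, 0.0], [0, 0, 0.0], 0], [[0.0, -0.036, 0.0], [0, 0, 0.0], 0], [[0.0, -0.036, 0.0], [0, 0, 0.0], 0], [[0.0, -0.036, 0.0], [0, 0, 0.0], 0]]
end [ 0.5993 -0.2789  0.042 ] -4.02
```

play_rows:
  moves:
    - [[0.1,-0.037,0.125],[0,0,0.0],0]
    - [[0.2,-0.073,0.25],[0,0,0.0],0]
    - [[0.299,-0.11,0.375],[0,0,0.0],0]
    - [[0.399,-0.146,0.5],[0,0,0.0],0]
    - [[0.499,-0.183,0.625],[0,0,0.0],0]

```text
time_s: 58.1
ee_pos: [0.5568, -0.322, 0.1685]
tcp_rot: [-179.9, 0.1, -3.9]
force: [0.2, -0.7, 1.2]
width: 0.001
```

play_rows:
  moves:
    - [[0.1,-0.036,0.125],[0,0,0.0],0]
    - [[0.199,-0.073,0.25],[0,0,0.0],0]
    - [[0.199,-0.073,0.38],[0,0,0.0],0]
    - [[0.199,-0.073,0.51],[0,0,0.0],0]
    - [[0.199,-0.073,0.64],[0,0,0.0],0]

```text
time_s: 58.72
ee_pos: [0.5956, -0.3119, 0.0404]
tcp_rot: [180.0, 0.1, -4.0]
force: [0.6, -0.3, 0.4]
width: 0.001
```

play_rows:
  moves:
    - [[0.0,-0.038,0.0],[0,0,0.0],0]
    - [[0.0,-0.075,0.0],[0,0,0.0],0]
    - [[0.0,-0.093,0.0],[0,0,0.0],0]
    - [[0.0,-0.111,0.0],[0,0,0.0],0]
    - [[-0.001,-0.129,0.0],[0,0,0.0],0]

```text
time_s: 59.35
ee_pos: [0.5987, -0.2887, 0.0435]
tcp_rot: [179.7, -0.1, -4.1]
force: [0.7, -9.1, 2.8]
width: -0.003
```

play_rows:
  moves:
    - [[0.0,-0.018,0.0],[0,0,0.0],0]
    - [[0.0,-0.036,0.0],[0,0,0.0],0]
    - [[0.0,-0.036,0.0],[0,0,0.0],0]
    - [[0.0,-0.036,0.0],[0,0,0.0],0]
    - [[0.0,-0.036,0.0],[0,0,0.0],0]

```text
time_s: 59.98
ee_pos: [0.5986, -0.2884, 0.0436]
tcp_rot: [179.3, -0.1, -4.4]
force: [-0.1, -16.8, 3.1]
width: 0.003
```

It held firm at 17 N without moving, so the lock is on the end stop. Backing off and doing a final check.

play_rows:
  moves:
    - [[0,0.1,0],[0,0,0],0]
    - [[0,0.2,0],[0,0,0],0]
    - [[0,0.2,-0.2],[0,0,0],0]
    - [[0,0.2,-0.4],[0,0,0],0]
    - [[0,0.2,-0.6],[0,0,0],0]

```text
time_s: 60.6
ee_pos: [0.5956, -0.3182, 0.1631]
tcp_rot: [-179.9, 0.0, -4.0]
force: [-0.3, -0.4, 0.5]
width: 0.001
```

play_rows:
  moves:
    - [[0,0,-0.2],[0,0,0],0]
    - [[0,0,-0.4],[0,0,0],0]
    - [[0,0,-0.5],[0,0,0],0]
    - [[0,0,-0.5],[0,0,0],0]
    - [[0,0,-0.5],[0,0,0],0]

```text
time_s: 61.22
ee_pos: [0.595, -0.3183, 0.2603]
tcp_rot: [-180.0, 0.1, -4.0]
force: [-0.1, -0.2, -0.3]
width: -0.003
```

Run:
```python
from h import *
p,W=cloud('scene')
for c in('red','green','yellow','orange'):
    for b in blobs(p,W,c,25):
        if .2<b[2][0]<.9: print(c,b[0],b[2])
walls(); packed('scene')
print(monitor.sense()['force'],order.hand_in())
```

```text
red [121. 199.] [ 0.606 -0.263  0.049]
green [112. 162.] [ 0.445 -0.349  0.062]
green [166. 160.] [ 0.349 -0.189  0.01 ]
green [187. 189.] [ 0.597 -0.052  0.105]
yellow [263. 255.] [0.759 0.208 0.017]
orange [243. 198.] [0.608 0.13  0.101]
orange [125. 221.] [ 0.754 -0.19   0.109]
scene [-0.062 -0.005] 0.11 phi 1.61 20
scene [ 0.002 -0.103] 0.108 phi 1.59 23
scene [-0.003  0.106] 0.101 phi 1.55 41
scene [0.068 0.001] 0.109 phi 1.54 24
side [ 0.064 -0.005] 0.094 phi 1.59 51
side [-0.002 -0.104] 0.107 phi 1.58 18
side [-0.003  0.107] 0.095 phi 1.53 35
side [-0.068  0.001] 0.095 phi 1.53 45
-0.066 226 lo [-0.03  -0.096] hi [ 0.022 -0.041] z max 0.1232
   roof-plane slope [-0.023  0.004] z0 0.105
0 249 lo [-0.026 -0.031] hi [0.03  0.028] z max 0.1253
   roof-plane slope [-0.007 -0.018] z0 0.104
0.066 245 lo [-0.017  0.036] hi [0.034 0.091] z max 0.1254
   roof-plane slope [-0.004 -0.012] z0 0.105
the job is handed in; nothing more can be done
[ 0.04062483  0.72748108 -0.36480291] None
```

The job is handed in at about 61 s of robot time. I raised all four walls by their tabs and held the button down for about 2.5 s at roughly 13 N. All three houses were there: green stands on the right, grey gable in the middle and wood on the left. Last, I slid the lock to its end stop.

**Last checks:**
- **Walls:** all four stand at 1.53–1.61 rad.
- **Houses:** they stand level, with roof slopes of 0.025 or less, about on their planned spots inside the case.
- **Lock:** a push from behind with about 17 N did not move it. It travelled about 81 mm under the gripper rather than the full 90 mm. I take it to have started a little off its open end, since it now sits 45 mm past the track's centre.
- **Button and robot:** the button looks up, and the gripper is clear of everything.
- **Desk things:** the glue bottle, tape and marker are where they were. I did not re-measure the mug, sanding block, ruler and offcut, and saw no contact with them.

**Two surprises:**
- **Grey house moved:** it was knocked about 4 cm early on. I measured it again before picking it up.
- **Grey house grip:** it read 52 mm wide in the gripper, not 48 mm. A look showed it held level, so I placed it as planned.

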